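Put porcelain boxes under dry air

ROBOT

A 7-joint arm with a two-finger parallel gripper is mounted at the origin on the work surface. World frame = base frame: x ahead of the robot, y to its left, z up, the work surface at z = 0. Lengths are in m, angles in rad, forces in N, time in s.
With the tool pointing down it reaches from about 0.425 to 0.925 m from the base axis. Payload 6.8 kg.
Tool frame: the origin (TCP) lies between the finger pads; the fingertips stand r.tcp_to_tips ahead of it and the grasp point (between the pads) is the TCP (r.tcp_to_tips is the distance from the TCP to the fingertips, in m); z points along the fingers, y is the line along which they close (so a half turn about z gives the same grasp; the last joint's range is limited). The gripper opens to 85 mm and grips with 20 to 120 N. Pads are 22 mm wide; open, the fingers measure 114 mm over their backs; the gripper's body (76 mm by 85 mm) begins 54 mm behind the grasp point. The pads swing forward as they close: fully open they stand 13 mm farther back than shut.
Start: joints at [1.009, 0.477, 0.022, 1.555, -0.011, 1.109, -0.083], TCP at [0.296, -0.607, 0.25] pointing down, gripper open.
Joint ranges: [-2.96, 2.96], [-0.34, 2.1], [-1.41, 1.46], [0.24, 2.44], [-1.37, 4.51], [0.17, 1.92], [-2.96, 2.96]. Speed limits (rad/s): [2.39, 2.39, 3.14, 3.14, 3.14, 3.14, 3.14].

INTERFACE

Orientations are given as a rotation vector (axis times angle).
In Python, from bench import r gives the robot as it stands.
- The arm moves only by the tool servo_tool, never from a script. Its argument "commands" is a list of rows, each a list of 2 entries, a list of its own where there are three numbers: the shift along the tool's x, y, z normalised to -1 to 1, where 1 is 250 mm, then the turn, a rotation vector about the tool's x, y, z normalised to -1 to 1, where 1 is 90 degrees. In form: [[[dx, dy, dz], [ax, ay, az]], ...]. A call has 1 to 20 rows; each row is the pose to reach, as a shift and turn from the pose commanded when the call began, along the tool's axes at that moment; what a row does not reach only later rows make up. A row lasts 1/10 s, in which the tool goes at most 50 mm and 8.59 degrees, less where a joint would pass 70% of its speed; a pose out of reach is approached as far as the arm can. A call with a number of a shift or a turn outside -1 to 1 is refused whole. A call with a gripper value outside its range is refused whole. "claw" is the closure, from 0 (fully open) to 1 (shut), set as the call begins (left out, the last holds). The fingers move at their own pace and stop on an object; "squeeze" is the grip in N (left out, the last holds). Time passes only in rows, so rows that repeat a pose let the fingers close. It gives the time, the measured TCP pose, the force, the opening and the grip force at its end, in the units of the state.
- r.get_obs(): the state, without advancing time (a new reading comes with each control period).
- r.grab_frame(name): name is "side" or "top" or "wrist"; returns (picture, depth): 384x512x3 uint8, red, green, blue; 384x512 float32, m along the optical axis (not along the pixel's ray), 0 where there is no reading.
- r.camera_model(name): a dict with "fx", "fy", "cx", "cy" (pixels), "extrinsics" (4x4, takes a point from camera to world coordinates); the wrist camera has in their place "hand_eye" (4x4, takes a point from camera to tool coordinates, whose origin is the TCP and whose axes are the flange's). Camera axes: x right, y down, z forward; pixel columns grow to the right and rows downward; lengths in m; the calibration is good to about 2 mm. A picture is of the moment at which its call begins: read the wrist's pose just before it. camera_model takes no time and is no camera call.
- r.hand_in(): hands the job in; it is judged then, once.
Trained networks look in the newest picture that a camera, given by its name, has taken for a name from the list of things; names that differ only in an ending like _2 or _b are one class to them, and where a whole thing is asked for, a point or a joint stands for the part that bears it (a point fixed in the world has none). Each returns a list of dicts, best first, with "confidence" (0 to 1); they miss things now and then, are a little off and sometimes report something else, mostly with a low value. They report only what shows in the picture. A call takes as long as a camera call. They do not tell look-alikes from the thing itself.
- r.boxes_of(camera, target): "uv" ([column, row] in pixels, amid what is visible of it).
- r.mark_of(camera, target): "uv" ([column, row] in pixels: a listed point, or the origin of a listed thing).
The state is a dict: "clock": time; "joints": joint angles; "qvel": joint speeds; "tau": joint torques, N m; "tcp_pos": TCP position; "orientation": TCP orientation; "contact_force": force on the tool from outside, world axes, zero at the start; "moment": the same for the moment, N m; "grip_width": finger opening in m; "gripper_force": force on a finger pad.
Only numpy, scipy, OpenCV 4.12 (cv2) and the standard library are available. Lean on these libraries where they do the work, as an engineer would, in place of code of your own. Each camera call takes 0.05 s, during which the arm holds its last target. There are 200 camera calls.

TASK

Store the porcelain patch boxes in the dry-air case: first turn the air valve fully shut, then set every box upright and square in an outlined place of its own inside the case, long sides running front to rear as the outlines do, handling them gently. With the valve still shut, press the clear cover down until its catch holds it, and only then open the valve to half, 45 degrees. Do not disturb the candlestick, mug, burnisher or thimble.

Things in the scene. Friction and masses are not known exactly. Their poses are not given: they have to be found in the camera images.
- case: Fixed aluminium dry-air case, 202 (x) x 312 (y) x 42 mm high, open on top, walls 6 mm, inner floor 10 mm above the table. Origin: centre of its underside. x points from the front wall (robot side) to the hinged rear wall, y to the left wall, which carries the valve and, 45 to 150 mm beyond the valve axis along y, a white drying cartridge 52 mm thick lying along y, its top 53 mm up.
- cover (a joint): Hinge of the clear cover (6 mm thick, 312 mm wide). 0 = shut, 1.8 rad = open, leaning back. A weak spring (0.6 to 1 N at the front edge) holds it open and lifts it again from any angle unless the ball catch mid front has clicked. The catch bites from about 0.04 rad, needs about 4 N at the front edge, and has clicked below 0.02 rad. Pulling the knob up with 3 to 4 N frees it; it springs open.
- cover_hinge (a point): Middle of the cover's hinge line, 101 mm behind the case's centre and 43 mm above the table; the cover's underside passes through this line.
- cover_edge (a point): Middle of the cover's front edge, on its outer face, 208 mm from the hinge line (moves with the cover). A catch tongue 30 mm wide hangs in front of it, reaching 16 mm past the edge.
- cover_knob (a point): Pull knob on the cover's outer face, 18 mm in diameter and 26 mm tall, 178 mm from the hinge line; the point is 14 mm above the outer face. With the cover open the knob is on its rear side; shut, it stands upright.
- valve (a joint): Angle of the valve lever about the upright valve axis. 0 = shut (lever across the pipe, along the case's +x, to the rear), 1.571 = fully open (lever along the pipe, the case's +y). It opens anticlockwise seen from above, has stops at both ends and stays where left (friction 0.06 N m). Black ticks on the white dial below mark shut, half open (45 degrees) and open.
- valve_axis (a point): Point on the valve's turning axis, 78 mm above the table, 50 mm in front of (-x) and 245 mm left of (+y) the case's centre.
- lever_grip (a point): Point on the steel lever bar 52 mm out from the valve axis and 80 mm above the table, at mid height of the bar. The bar is 12 mm wide and 16 mm tall, its end 76 mm from the axis, and it can be pinched from above with 19 mm free below it over the cartridge.
- place1 (a point): Centre of an outlined place on the case's inner floor (front row, right), at floor height; outline 48 x 34 mm with the long side along the case's x. Three rows 52 mm apart, two columns 110 mm apart.
- place2 (a point): Centre of an outlined place on the case's inner floor (front row, left), at floor height; outline 48 x 34 mm with the long side along the case's x. Three rows 52 mm apart, two columns 110 mm apart.
- place3 (a point): Centre of an outlined place on the case's inner floor (middle row, right), at floor height; outline 48 x 34 mm with the long side along the case's x. Three rows 52 mm apart, two columns 110 mm apart.
- place4 (a point): Centre of an outlined place on the case's inner floor (middle row, left), at floor height; outline 48 x 34 mm with the long side along the case's x. Three rows 52 mm apart, two columns 110 mm apart.
- place5 (a point): Centre of an outlined place on the case's inner floor (rear row, right), at floor height; outline 48 x 34 mm with the long side along the case's x. Three rows 52 mm apart, two columns 110 mm apart.
- place6 (a point): Centre of an outlined place on the case's inner floor (rear row, left), at floor height; outline 48 x 34 mm with the long side along the case's x. Three rows 52 mm apart, two columns 110 mm apart.
- box1: Closed white porcelain patch box, 44 (x) x 30 (y) x 20 mm high, 40 to 85 g, with a gilt line round it; a grip of 10 to 20 N is plenty; origin at the centre of its underside, long side along its own x. Three to five of these identical boxes are present.
- box2: Closed white porcelain patch box, 44 (x) x 30 (y) x 20 mm high, 40 to 85 g, with a gilt line round it; a grip of 10 to 20 N is plenty; origin at the centre of its underside, long side along its own x. Three to five of these identical boxes are present.
- box3: Closed white porcelain patch box, 44 (x) x 30 (y) x 20 mm high, 40 to 85 g, with a gilt line round it; a grip of 10 to 20 N is plenty; origin at the centre of its underside, long side along its own x. Three to five of these identical boxes are present.
- box4: Closed white porcelain patch box, 44 (x) x 30 (y) x 20 mm high, 40 to 85 g, with a gilt line round it; a grip of 10 to 20 N is plenty; origin at the centre of its underside, long side along its own x. Three to five of these identical boxes are present.
- box5: Closed white porcelain patch box, 44 (x) x 30 (y) x 20 mm high, 40 to 85 g, with a gilt line round it; a grip of 10 to 20 N is plenty; origin at the centre of its underside, long side along its own x. Three to five of these identical boxes are present.
- candlestick: Gilded porcelain candlestick, 90 mm foot, 165 mm tall; a bystander, not to be moved. Origin at the underside.
- mug: Brown stoneware mug, 80 mm across, 95 mm tall; a bystander, not to be moved. Origin at the underside.
- burnisher: Agate burnisher with beech handle, lying, about 155 mm long and 18 mm thick; a bystander, not to be moved. Origin at the underside.
- thimble: Bone-china thimble, 19 mm across, 23 mm tall; a bystander, not to be moved. Origin at the underside.
Things that resemble listed ones, but are neither listed nor needed, are in the scene too. What is shaped like the box2 but blue or purple is not meant.

How it is judged:
By the outcome, as a careful person would: the job done as asked, in the order asked, and still so for the second after the job is handed in, with the robot touching nothing.
Of box1, box2, box3, box4, box5 only 3 to 5 are there at a start; the rules pass over those that are not, and their reading is None.
At some moment in a run one of box1, box2, box3, box4, box5 may be knocked a few centimetres aside while the robot is not near it.
Once in a run the grip may slacken for a moment while it holds something.
It also fails if it takes over 210 s, if anything falls off the work surface, if the arm or the gripper's body presses on something with over 40 N, if the wrist force passes 120 N, or if a joint passes its speed limit or range.

## Working session

There is one attempt and no reset: what is moved stays moved. The work goes in short steps, Python scripts to look and compute and a tool call to move; the robot and the scene stay as the last step left them, time stands still between calls to the robot, and variables do not carry over. Pictures are saved under pics/ and viewed, at most 14 in all, crops included, and the job is handed in when it is done.

Besides the shell and the picture viewer there is one more tool, called after ">>>" by a JSON object that holds its "op" and its "data". servo_tool: Moves the arm, as the interface text tells. Scaled input: -1 to 1 covers 250 mm each way for a shift and 90 degrees each way for a turn. Its arguments: {"type":"object","properties":{"commands":{"type":"array"},"claw":{"type":"number"},"squeeze":{"type":"number"}},"required":["commands"]}

```bash
mkdir -p pics; cat > h.py <<'E'
import numpy as np,cv2
from bench import r
from scipy.spatial.transform import Rotation as R
def T():
    o=r.get_obs();M=np.eye(4);M[:3,:3]=R.from_rotvec(o['orientation']).as_matrix();M[:3,3]=o['tcp_pos'];return M
def ext(n):
    c=r.camera_model(n)
    return c,(T()@np.array(c['hand_eye']) if n=='wrist' else np.array(c['extrinsics']))
def cloud(n):
    c,E=ext(n);im,d=r.grab_frame(n)
    v,u=np.mgrid[:384,:512]
    P=np.stack([(u-c['cx'])/c['fx']*d,(v-c['cy'])/c['fy']*d,d],-1)@E[:3,:3].T+E[:3,3]
    P[d==0]=np.nan
    return im,P
def save(im,f,s=1.5):
    cv2.imwrite('pics/'+f,cv2.resize(im[...,::-1],None,fx=s,fy=s))
def rows(p,yaw=None):
    """normalised shift+turn from current pose to TCP p, tool down with tool-y at yaw+90"""
    M=T();d=M[:3,:3].T@(np.array(p)-M[:3,3])/.25
    out=[d.round(4).tolist()]
    if yaw is not None:
        c,s=np.cos(yaw),np.sin(yaw);G=np.array([[c,s,0],[s,-c,0],[0,0,-1]])
        out.append((R.from_matrix(M[:3,:3].T@G).as_rotvec()/(np.pi/2)).round(4).tolist())
    return out
E
python3 - <<'E'
from h import *
o=r.get_obs();print(o, r.tcp_to_tips); print(T().round(3))
for n in ['top','side']:
    im,P=cloud(n);save(im,n+'0.png');np.save(n+'.npy',P);np.save(n+'im.npy',im);print(ext(n)[1].round(3),ext(n)[0]['fx'])
    for t in ['box1','case','candlestick','mug','burnisher','thimble','valve_axis','lever_grip','cover_edge','cover_hinge','cover_knob','place1','place2','place3','place4','place5','place6']:
        f=r.boxes_of if t=='box1' else r.mark_of
        for x in f(n,t):
            u,v=np.round(x['uv']).astype(int)
            print(n,t,round(x['confidence'],2),u,v,P[min(max(v,0),383),min(max(u,0),511)].round(3))
E
```

```text
{'clock': 0.0, 'joints': array([ 1.00893186,  0.4778117 ,  0.02232941,  1.55644822, -0.0114737 ,
        1.10928864, -0.08310669]), 'qvel': array([ 0.00113796,  0.00152004, -0.00099537,  0.00040222, -0.00223223,
       -0.00086417, -0.00096204]), 'tau': array([-7.50286254e-04, -5.96461880e+01,  1.60727162e+00, -2.81200951e+01,
        1.22983221e-02,  9.36351222e-03, -3.60451270e-05]), 'tcp_pos': array([ 0.29563358, -0.60620066,  0.24931907]), 'orientation': array([-3.05937346e+00, -7.06335701e-01,  8.80261136e-04]), 'contact_force': array([0.46416213, 0.39022695, 0.1433828 ]), 'moment': array([0.00486155, 0.03866761, 0.02315595]), 'gripper_force': 0.0, 'grip_width': 0.08531445856405877} 0.019
[[ 0.899  0.438 -0.001  0.296]
 [ 0.438 -0.899  0.002 -0.606]
 [-0.    -0.002 -1.     0.249]
 [ 0.     0.     0.     1.   ]]
[[ 0.019 -0.994  0.111  0.426]
 [-1.    -0.02  -0.008 -0.045]
 [ 0.01  -0.111 -0.994  1.313]
 [ 0.     0.     0.     1.   ]] 491.50939595809706
top box1 0.69 376 132 [ 0.727 -0.369  0.022]
top box1 0.64 324 220 [ 0.488 -0.231  0.022]
top box1 0.62 329 182 [ 0.59  -0.245  
[... 4837 characters left out ...]
4  0.01 ]
side place4 0.33 133 278 [0.717 0.372 0.022]
side place5 0.98 274 242 [0.474 0.069 0.009]
side place5 0.95 278 219 [ 0.512 -0.035  0.011]
side place5 0.9 243 232 [0.576 0.072 0.01 ]
side place5 0.73 258 237 [0.525 0.072 0.01 ]
side place5 0.57 266 211 [ 0.565 -0.055  0.011]
side place5 0.56 293 224 [ 0.46  -0.034  0.01 ]
side place5 0.33 133 278 [0.717 0.372 0.022]
side place6 0.98 274 242 [0.474 0.069 0.009]
side place6 0.95 278 219 [ 0.512 -0.035  0.011]
side place6 0.9 243 232 [0.576 0.072 0.01 ]
side place6 0.73 258 237 [0.525 0.072 0.01 ]
side place6 0.57 266 211 [ 0.565 -0.055  0.011]
side place6 0.56 293 224 [ 0.46  -0.034  0.01 ]
side place6 0.33 133 278 [0.717 0.372 0.022]
```

View pics/top0.png

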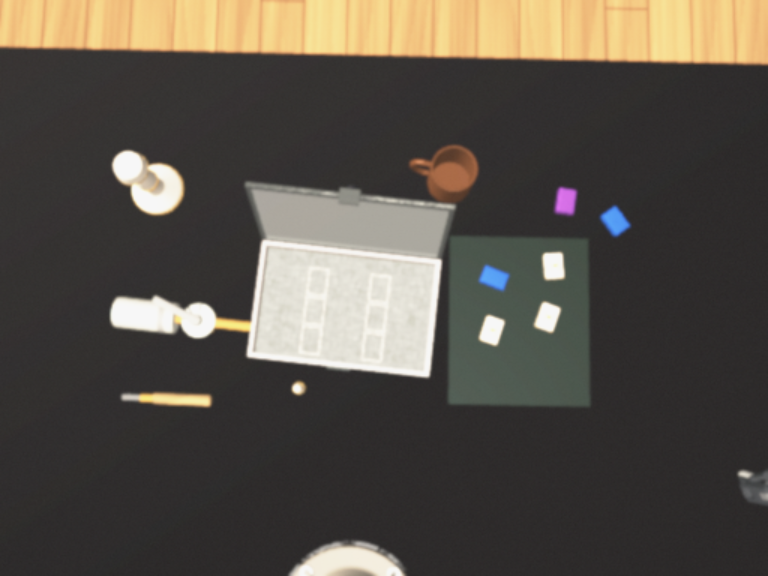

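View pics/side0.png

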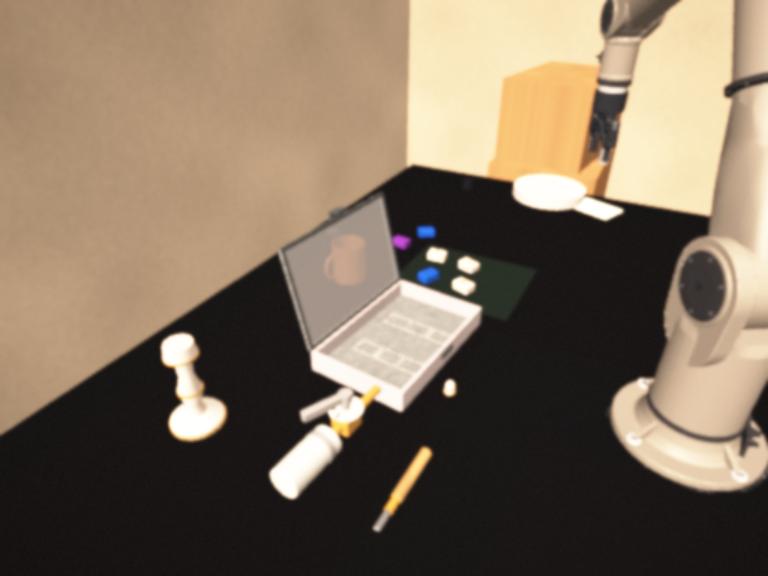

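```bash
cat >> h.py <<'E'
def px2plane(uv,z,c,E):
    uv=np.atleast_2d(np.float64(uv));d=np.c_[(uv[:,0]-c['cx'])/c['fx'],(uv[:,1]-c['cy'])/c['fy'],np.ones(len(uv))]@E[:3,:3].T
    return E[:3,3]+d*((z-E[2,3])/d[:,2])[:,None]
def white_boxes(n,im,E=None,z=.02,lo=(150,60),area=(600e-6,2500e-6),roi=None):
    c,E0=ext(n);E=E0 if E is None else E
    hsv=cv2.cvtColor(im,cv2.COLOR_RGB2HSV)
    m=((hsv[...,2]>lo[0])&(hsv[...,1]<lo[1])).astype(np.uint8)
    out=[]
    for k in cv2.findContours(m,cv2.RETR_EXTERNAL,cv2.CHAIN_APPROX_NONE)[0]:
        W=px2plane(k[:,0],z,c,E)[:,:2]
        (x,y),(w,h),a=cv2.minAreaRect((W*1e3).astype(np.float32))
        if area[0]<w*h*1e-6<area[1]:
            if w<h:a+=90
            out.append((round(x,1),round(y,1),round(max(w,h),1),round(min(w,h),1),round((a+90)%180-90,1)))
    return out
E
python3 - <<'E'
from h import *
print(np.array(r.camera_model('wrist')['hand_eye']).round(3),{k:v for k,v in r.camera_model('wrist').items() if k!='hand_eye'})
im=np.load('topim.npy')
for b in white_boxes('top',im,area=(500e-6,4000e-6)):print(b)
c,E=ext('top')
hsv=cv2.cvtColor(im,cv2.COLOR_RGB2HSV)
# case rim outer corners, in 1.5x px
print('rim',px2plane(np.array([[263,241],[441,260],[430,376],[248,357]])/1.5,.042,c,E).round(3))
print('dial',px2plane(np.array([[199,320]])/1.5,.066,c,E).round(3))
cv2.imwrite('pics/zoom.png',cv2.resize(im[180:275,70:200,::-1],None,fx=6,fy=6,interpolation=cv2.INTER_CUBIC))
E
```

```text
[[ 0.    -0.95  -0.313  0.08 ]
 [ 1.     0.    -0.001 -0.   ]
 [ 0.001 -0.313  0.95  -0.122]
 [ 0.     0.     0.     1.   ]] {'fx': 288.44194885958564, 'fy': 288.44194885958564, 'cx': 252.26883802567562, 'cy': 192.09398116174359}
(489.6, -239.6, 49.3, 35.7, -18.3)
(514.3, -338.2, 49.2, 37.0, -20.0)
(605.4, -349.1, 49.4, 38.1, 5.2)
(714.8, -94.4, 154.0, 7.2, 84.8)
rim [[ 0.635  0.162  0.042]
 [ 0.608 -0.149  0.042]
 [ 0.407 -0.132  0.042]
 [ 0.433  0.18   0.042]]
dial [[0.494 0.261 0.066]]
```

View pics/zoom.png

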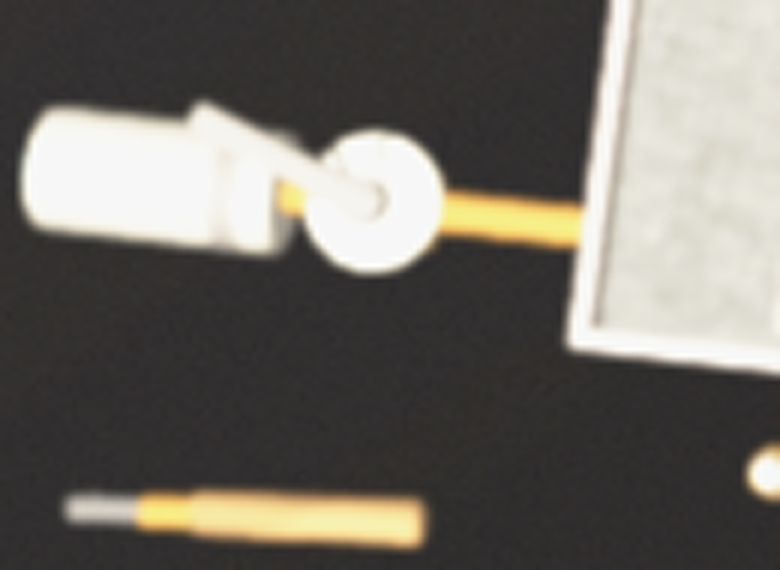

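```bash
python3 - <<'E'
from h import *
print(rows([.52,-.30,.27],np.radians(110)))
E
```

```text
[[1.3433, -0.7096, -0.0787], [0.0, -0.0, -0.9333]]
```

>>> {"op": "servo_tool", "data": {"commands": [[[0.25,-0.13,-0.02],[0,0,-0.15]],[[0.5,-0.26,-0.04],[0,0,-0.35]],[[0.75,-0.4,-0.06],[0,0,-0.55]],[[1.0,-0.53,-0.08],[0,0,-0.75]],[[1.0,-0.6,-0.08],[0,0,-0.93]],[[1.0,-0.7,-0.08],[0,0,-0.93]],[[1.0,-0.7,-0.08],[0,0,-0.93]],[[1.0,-0.7,-0.08],[0,0,-0.93]],[[1.0,-0.7,-0.08],[0,0,-0.93]],[[1.0,-0.7,-0.08],[0,0,-0.93]],[[1.0,-0.7,-0.08],[0,0,-0.93]],[[1.0,-0.7,-0.08],[0,0,-0.93]]]}}

```text
clock: 3.0
tcp_pos: [0.4438, -0.3399, 0.2703]
orientation: [1.813, 2.566, 0.0]
contact_force: [-0.7, -0.4, -0.6]
grip_width: 0.085
gripper_force: 0.0
```

```bash
python3 - <<'E'
from h import *
print(r.get_obs()['joints'].round(2))
print(rows([.54,-.29,.25],np.radians(162)))
E
```

```text
[ 0.84  0.29 -0.36  1.79  0.11  1.08  0.78]
[[0.0598, 0.4294, 0.0814], [0.0, 0.0, -0.5833]]
```

>>> {"op": "servo_tool", "data": {"commands": [[[0.02,0.14,0.03],[0,0,-0.09]],[[0.04,0.28,0.06],[0,0,-0.18]],[[0.06,0.43,0.08],[0,0,-0.27]],[[0.06,0.43,0.08],[0,0,-0.36]],[[0.06,0.43,0.08],[0,0,-0.45]],[[0.06,0.43,0.08],[0,0,-0.54]],[[0.06,0.43,0.08],[0,0,-0.58]],[[0.06,0.43,0.08],[0,0,-0.58]],[[0.06,0.43,0.08],[0,0,-0.58]],[[0.06,0.43,0.08],[0,0,-0.58]]]}}

```text
clock: 4.0
tcp_pos: [0.54, -0.2895, 0.2503]
orientation: [-0.498, -3.102, 0.0]
contact_force: [0.5, 0.5, -0.4]
grip_width: 0.0853
gripper_force: 0.0
```

```bash
python3 - <<'E'
from h import *
o=r.get_obs();print(o['joints'].round(2),o['tcp_pos'])
c,E=ext('wrist');im,P=cloud('wrist');save(im,'w1.png')
for v in (140,170,200): print(white_boxes('wrist',im,E,lo=(v,60)))
print(rows([.52,.03,.27],np.radians(175)))
E
```

```text
[ 0.8   0.43 -0.55  1.68  0.25  1.1   1.43] [ 0.54004589 -0.28945281  0.25032678]
[(604.7, -347.4, 45.5, 34.2, 5.5), (514.4, -336.7, 43.9, 33.9, -18.2), (489.9, -239.1, 44.5, 30.5, -18.1)]
[(737.4, -186.0, 98.0, 23.4, 8.3), (636.7, -490.4, 98.0, 23.4, -45.2), (604.7, -347.4, 45.5, 34.2, 5.5), (514.3, -337.2, 44.0, 32.3, -18.4), (489.9, -239.2, 44.7, 29.8, -17.3)]
[(738.1, -185.0, 95.2, 22.7, 7.6), (637.6, -491.6, 95.2, 22.0, -44.0), (604.6, -347.2, 45.6, 34.0, 4.7), (635.1, -52.2, 139.9, 5.5, 84.8), (514.3, -337.2, 44.3, 31.9, -19.1), (489.4, -239.0, 43.6, 29.8, -17.3)]
[[0.4754, 1.1889, -0.0787], [-0.0001, 0.0, -0.1466]]
```

View pics/w1.png

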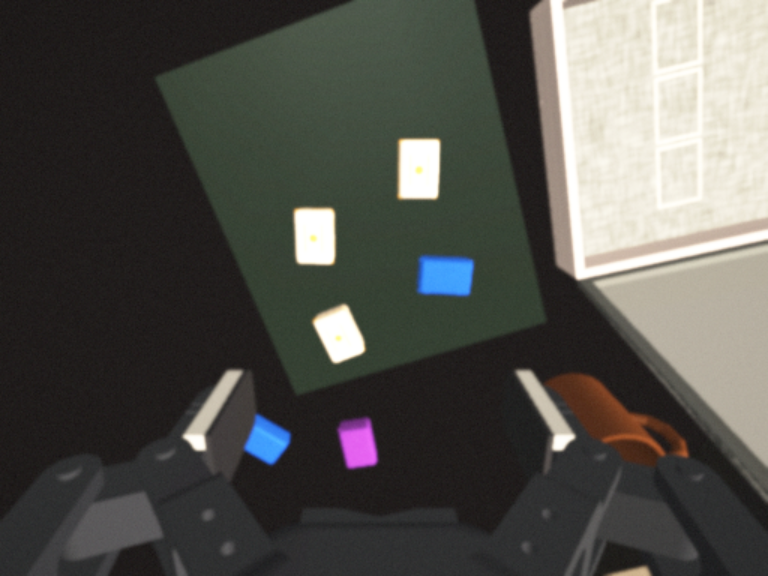

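The picture shows three white boxes on the mat (at 419,168; 314,237; 338,333), a blue look-alike (446,276), more blue/purple ones, and the case with outlines at the right. Next over the case and valve.

>>> {"op": "servo_tool", "data": {"commands": [[[0.07,0.18,-0.02],[0,0,-0.05]],[[0.15,0.36,-0.04],[0,0,-0.1]],[[0.22,0.54,-0.06],[0,0,-0.15]],[[0.29,0.72,-0.08],[0,0,-0.15]],[[0.36,0.9,-0.08],[0,0,-0.15]],[[0.4,1.0,-0.08],[0,0,-0.15]],[[0.475,1.0,-0.08],[0,0,-0.15]],[[0.475,1.0,-0.08],[0,0,-0.15]],[[0.475,1.0,-0.08],[0,0,-0.15]],[[0.475,1.0,-0.08],[0,0,-0.15]],[[0.475,1.0,-0.08],[0,0,-0.15]]]}}

```text
clock: 5.15
tcp_pos: [0.5054, -0.0159, 0.2703]
orientation: [0.129, 3.139, 0.0]
contact_force: [-0.2, -0.4, 0.8]
grip_width: 0.0852
gripper_force: 0.0
```

```bash
python3 - <<'E'
from h import *
o=r.get_obs();print(o['joints'].round(2),o['tcp_pos'])
c,E=ext('wrist');im,P=cloud('wrist');save(im,'w2.png');np.save('w2.npy',im);np.save('w2E.npy',E)
for x in r.mark_of('wrist','place1'): print(round(x['confidence'],2),np.round(x['uv']),px2plane(x['uv'],.01,c,E)[0].round(4))
print(rows([.5173,.309,.20],np.radians(241.3)))
E
```

```text
[ 0.55  0.26 -0.74  1.89  0.2   1.07  1.21] [ 0.50539993 -0.01586114  0.27026107]
0.95 [317. 198.] [0.5671 0.0709 0.01  ]
0.94 [240. 124.] [ 0.4557 -0.0282  0.01  ]
0.8 [322. 123.] [0.4639 0.0779 0.01  ]
0.78 [242. 199.] [ 0.5586 -0.0349  0.01  ]
0.74 [319. 165.] [0.5193 0.0743 0.01  ]
0.69 [241. 167.] [ 0.5136 -0.0324  0.01  ]
0.58 [335.  51.] [0.3804 0.0946 0.01  ]
[[0.0576, 1.2977, 0.2811], [0.0002, 0.0, -0.7331]]
```

View pics/w2.png

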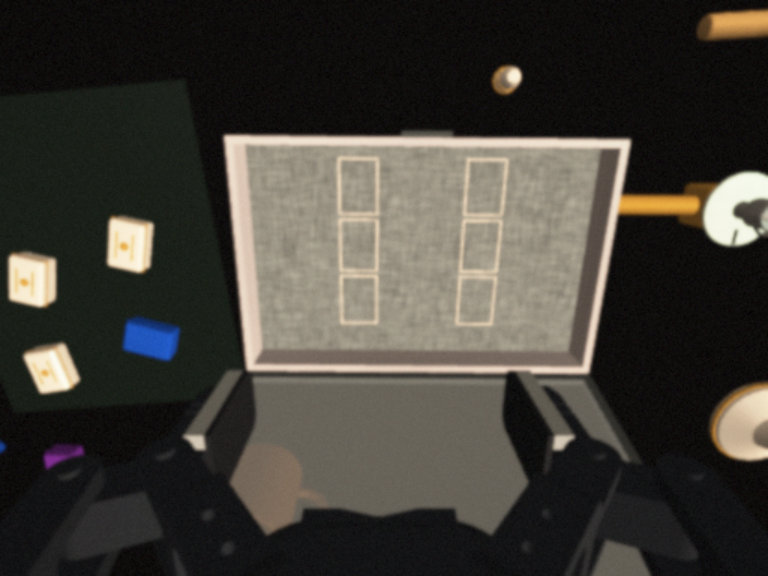

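```bash
python3 - <<'E'
from h import *
c,_=ext('wrist');E=np.load('w2E.npy')
Q=np.array([[338,157],[378,157],[379,214],[338,214],[339,218],[378,218],[379,272],[339,272],[341,276],[377,275],[378,323],[341,324],
[467,158],[508,159],[502,216],[463,215],[463,221],[502,220],[497,271],[459,271],[460,277],[496,277],[493,325],[457,324]])/1.5
W=px2plane(Q,.01,c,E)[:,:2].reshape(6,4,2).mean(1)
M=np.array([[-52,-55],[0,-55],[52,-55],[-52,55],[0,55],[52,55]])/1e3
a,b=W.mean(0),M-M.mean(0);K=b.T@(W-a);th=np.arctan2(K[0,1]-K[1,0],K[0,0]+K[1,1])
c_,s_=np.cos(th),np.sin(th);f=M@np.array([[c_,s_],[-s_,c_]])+a
print('C',a,np.degrees(th),'\n',W.round(4),'\n',f.round(4))
rim=px2plane(np.array([[224,135],[630,140],[589,373],[248,372]])/1.5,.042,c,E);print('rim',rim.round(4),rim.mean(0))
E
```

```text
C [0.51339545 0.02082234] -5.108697035209738 
 [[ 0.4563 -0.0293]
 [ 0.5085 -0.0339]
 [ 0.5604 -0.0384]
 [ 0.4665  0.0799]
 [ 0.5181  0.0753]
 [ 0.5707  0.0713]] 
 [[ 0.4567 -0.0293]
 [ 0.5085 -0.034 ]
 [ 0.5603 -0.0386]
 [ 0.4665  0.0802]
 [ 0.5183  0.0756]
 [ 0.5701  0.071 ]]
rim [[ 0.4073 -0.1262  0.042 ]
 [ 0.4364  0.1835  0.042 ]
 [ 0.6368  0.1661  0.042 ]
 [ 0.6101 -0.1437  0.042 ]] [0.52263099 0.01993401 0.042     ]
```

>>> {"op": "servo_tool", "data": {"commands": [[[0.01,0.18,0],[0,0,-0.09]],[[0.02,0.36,0],[0,0,-0.18]],[[0.03,0.54,0],[0,0,-0.27]],[[0.04,0.72,0],[0,0,-0.36]],[[0.05,0.9,0],[0,0,-0.45]],[[0.06,1.0,0],[0,0,-0.54]],[[0.06,1.0,0],[0,0,-0.63]],[[0.06,1.0,0],[0,0,-0.7]],[[0.06,1.0,0],[0,0,-0.73]],[[0.06,1.0,0],[0,0,-0.73]],[[0.06,1.0,0],[0,0,-0.73]],[[0.06,1.0,0],[0,0,-0.73]]]}}

```text
clock: 6.45
tcp_pos: [0.5101, 0.2353, 0.2703]
orientation: [1.595, -2.707, 0.0]
contact_force: [-0.1, 0.5, 0.6]
grip_width: 0.0856
gripper_force: 0.0
```

```bash
python3 - <<'E'
from h import *
o=r.get_obs();print(o['joints'].round(2),o['tcp_pos'])
c,E=ext('wrist');im,P=cloud('wrist');save(im,'w3.png')
for n,z in (('lever_grip',.088),('valve_axis',.088)):
  for x in r.mark_of('wrist',n): print(n,round(x['confidence'],2),np.round(x['uv']),px2plane(x['uv'],z,c,E)[0].round(4))
E
```

```text
[ 0.24  0.45 -1.02  1.76  0.42  1.17  1.73] [0.51011905 0.23526037 0.27028166]
lever_grip 0.94 [278. 230.] [0.515  0.3075 0.088 ]
valve_axis 0.89 [277. 185.] [0.4913 0.2592 0.088 ]
```

View pics/w3.png

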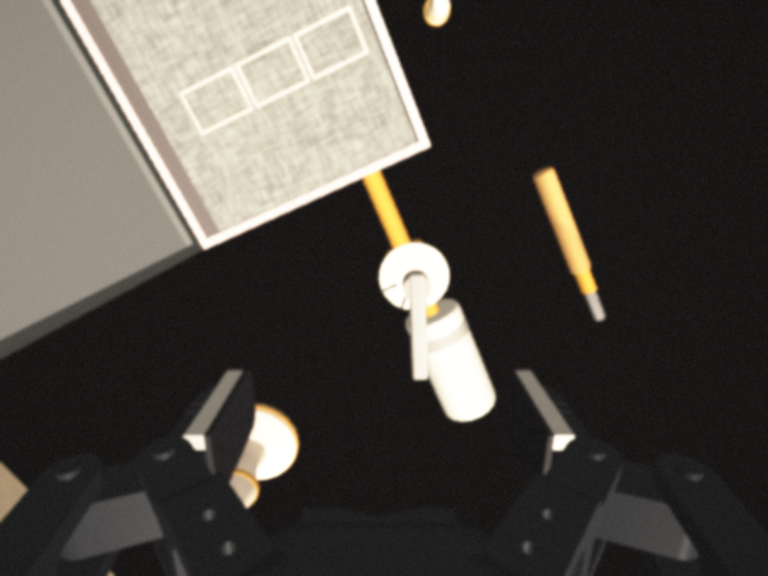

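```bash
python3 - <<'E'
from h import *
c,E=ext('wrist')
p=px2plane(np.array([[414,278],[419,380]])/1.5,.088,c,E);print(p.round(4),np.degrees(np.arctan2(*(p[1]-p[0])[1::-1])))
print(rows([.5155,.308,.082],np.radians(243)))
E
```

```text
[[0.4923 0.2588 0.088 ]
 [0.5281 0.3361 0.088 ]] 65.21955080020632
[[-0.2647, 0.1215, 0.7535], [-0.0002, 0.0, -0.0216]]
```

>>> {"op": "servo_tool", "data": {"commands": [[[-0.13,0.06,0.15],[0,0,-0.04]],[[-0.26,0.12,0.3],[0,0,-0.04]],[[-0.265,0.12,0.45],[0,0,-0.04]],[[-0.265,0.12,0.55],[0,0,-0.04]],[[-0.265,0.12,0.65],[0,0,-0.04]],[[-0.265,0.12,0.75],[0,0,-0.04]],[[-0.265,0.12,0.755],[0,0,-0.04]],[[-0.265,0.12,0.755],[0,0,-0.04]]], "claw": 0.3}}

```text
clock: 7.4
tcp_pos: [0.5156, 0.3081, 0.0817]
orientation: [1.681, -2.654, -0.0]
contact_force: [0.5, 0.4, -0.0]
grip_width: 0.0597
gripper_force: 0.0
```

>>> {"op": "servo_tool", "data": {"commands": [[[0,0,0],[0,0,0]],[[0,0,0],[0,0,0]],[[0,0,0],[0,0,0]],[[0,0,0],[0,0,0]],[[0,0,0],[0,0,0]],[[0,0,0],[0,0,0]],[[0,0,0],[0,0,0]],[[0,0,0],[0,0,0]]], "claw": 1, "squeeze": 25}}

```text
clock: 8.2
tcp_pos: [0.5154, 0.3087, 0.0826]
orientation: [-1.681, 2.653, 0.001]
contact_force: [-3.3, -0.5, 6.8]
grip_width: 0.0114
gripper_force: 24.5
```

```bash
python3 - <<'E'
from h import *
ax=np.array([.493,.262]);p=T()[:3,3];d=p[:2]-ax;rad=np.hypot(*d);a0=np.arctan2(d[1],d[0]);print(p,rad,np.degrees(a0))
M=T();y0=np.arctan2(M[1,0],M[0,0]);print(np.degrees(y0))
for k in range(1,11):
    da=-np.radians(7.2*k); a=a0+da
    print(rows([*(ax+rad*np.array([np.cos(a),np.sin(a)])),p[2]],y0+da))
E
```

```text
[0.51542392 0.30873399 0.08255964] 0.05183529784113372 64.36736278062095
-115.28387790976562
[[0.0018, -0.026, -0.0], [0.0001, 0.0005, 0.08]]
[[0.0068, -0.0515, -0.0], [0.0001, 0.0005, 0.16]]
[[0.015, -0.0762, -0.0], [0.0001, 0.0005, 0.24]]
[[0.0263, -0.0997, -0.0], [0.0002, 0.0005, 0.32]]
[[0.0403, -0.1216, -0.0], [0.0002, 0.0005, 0.4]]
[[0.0571, -0.1416, -0.0001], [0.0002, 0.0005, 0.48]]
[[0.0761, -0.1593, -0.0001], [0.0003, 0.0005, 0.56]]
[[0.0973, -0.1745, -0.0001], [0.0003, 0.0005, 0.64]]
[[0.1202, -0.1869, -0.0001], [0.0003, 0.0005, 0.72]]
[[0.1445, -0.1963, -0.0001], [0.0004, 0.0005, 0.8]]
```

>>> {"op": "servo_tool", "data": {"commands": [[[0.002,-0.026,0],[0,0,0.08]],[[0.007,-0.052,0],[0,0,0.16]],[[0.015,-0.076,0],[0,0,0.24]],[[0.026,-0.1,0],[0,0,0.32]],[[0.04,-0.122,0],[0,0,0.4]],[[0.057,-0.142,0],[0,0,0.48]],[[0.076,-0.159,0],[0,0,0.56]],[[0.097,-0.175,0],[0,0,0.64]],[[0.12,-0.187,0],[0,0,0.72]],[[0.132,-0.192,0],[0,0,0.76]],[[0.145,-0.196,0],[0,0,0.8]],[[0.145,-0.196,0],[0,0,0.8]],[[0.145,-0.196,0],[0,0,0.8]]]}}

```text
clock: 9.5
tcp_pos: [0.5406, 0.2632, 0.0826]
orientation: [-0.186, -3.133, -0.017]
contact_force: [-8.9, 16.3, -0.4]
grip_width: 0.0116
gripper_force: 27.4
```

```bash
python3 - <<'E'
from h import *
o=r.get_obs();M=T();print(o['contact_force'],o['moment'],np.degrees(np.arctan2(M[1,0],M[0,0])),o['tcp_pos'],o['joints'].round(2))
E
```

```text
[-8.93940991 16.29391899 -0.38113409] [3.30016752 1.90839404 0.47508669] 173.19570790395684 [0.54056654 0.26315344 0.08264955] [-0.12  0.63 -0.58  1.84  0.45  0.81  0.52]
```

>>> {"op": "servo_tool", "data": {"commands": [[[0,0,0],[0,0,0]],[[0,0,0],[0,0,0]],[[0,0,0],[0,0,0]],[[0,0,0],[0,0,0]],[[0,0,0],[0,0,0]],[[0,0,-0.15],[0,0,0]],[[0,0,-0.3],[0,0,0]],[[0,0,-0.45],[0,0,0]],[[0,0,-0.6],[0,0,0]],[[0,0,-0.6],[0,0,0]],[[0,0,-0.6],[0,0,0]]], "claw": 0.3}}

```text
clock: 10.6
tcp_pos: [0.545, 0.2541, 0.2324]
orientation: [0.201, 3.133, 0.001]
contact_force: [-0.3, 0.6, -0.2]
grip_width: 0.0599
gripper_force: 0.0
```

```bash
python3 - <<'E'
from h import *
c,E=ext('wrist');im,P=cloud('wrist')
cv2.imwrite('pics/w4.png',cv2.resize(im[60:260,120:420,::-1],None,fx=2.5,fy=2.5))
for n,z in (('lever_grip',.088),('valve_axis',.088)):
  for x in r.mark_of('wrist',n): print(n,round(x['confidence'],2),np.round(x['uv']),px2plane(x['uv'],z,c,E)[0].round(4))
print(rows([.55,0,.25],np.radians(172)))
E
```

```text
lever_grip 0.92 [260. 182.] [0.5428 0.2617 0.088 ]
lever_grip 0.35 [258. 128.] [0.4917 0.2662 0.088 ]
valve_axis 0.7 [261. 126.] [0.4905 0.2689 0.088 ]
[[-0.1531, -1.0027, -0.0784], [-0.001, -0.0013, 0.0076]]
```

View pics/w4.png

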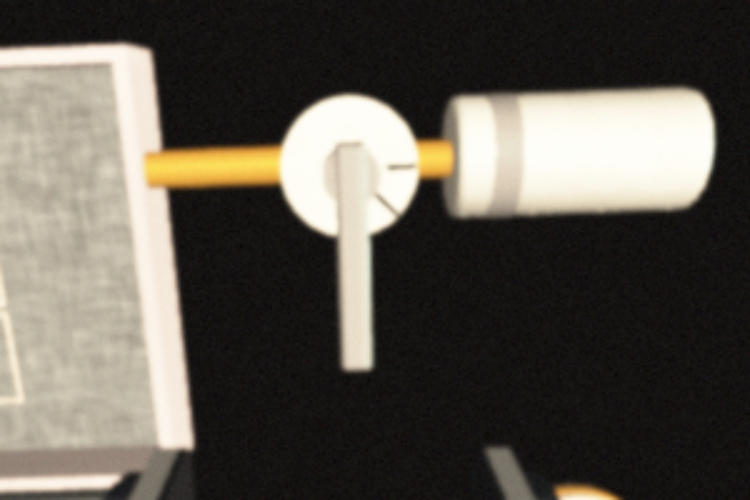

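>>> {"op": "servo_tool", "data": {"commands": [[[-0.03,-0.2,-0.02],[0,0,0]],[[-0.06,-0.4,-0.04],[0,0,0]],[[-0.09,-0.6,-0.06],[0,0,0]],[[-0.12,-0.8,-0.08],[0,0,0]],[[-0.15,-1.0,-0.08],[0,0,0]],[[-0.15,-1.0,-0.08],[0,0,0]],[[-0.15,-1.0,-0.08],[0,0,0]],[[-0.15,-1.0,-0.08],[0,0,0]]]}}

```text
clock: 11.55
tcp_pos: [0.5495, 0.003, 0.2508]
orientation: [-0.197, -3.134, -0.001]
contact_force: [-0.5, 0.1, 0.2]
grip_width: 0.0598
gripper_force: 0.0
```

```bash
python3 - <<'E'
from h import *
print(rows([.50,-.24,.20],np.radians(162.5)))
E
```

```text
[[0.0743, -0.9893, 0.2026], [0.0005, -0.001, 0.1144]]
```

>>> {"op": "servo_tool", "data": {"commands": [[[0.015,-0.19,0.04],[0,0,0.03]],[[0.03,-0.38,0.08],[0,0,0.06]],[[0.045,-0.57,0.12],[0,0,0.09]],[[0.06,-0.76,0.16],[0,0,0.115]],[[0.075,-0.95,0.2],[0,0,0.115]],[[0.075,-0.99,0.2],[0,0,0.115]],[[0.075,-0.99,0.2],[0,0,0.115]],[[0.075,-0.99,0.2],[0,0,0.115]]]}}

```text
clock: 12.35
tcp_pos: [0.5011, -0.2387, 0.2017]
orientation: [0.476, 3.105, 0.002]
contact_force: [0.6, 0.2, -0.2]
grip_width: 0.06
gripper_force: 0.0
```

```bash
python3 - <<'E'
from h import *
c,E=ext('wrist');im,P=cloud('wrist');save(im,'w5.png')
for v in (150,180): print(white_boxes('wrist',im,E,lo=(v,60)))
print(white_boxes('wrist',im,E,z=.01))
print(rows([.4895,-.239,.014],np.radians(162.5)))
E
```

```text
[(606.4, -335.4, 57.2, 22.4, -29.1), (632.4, -181.9, 69.4, 18.0, 2.0), (576.6, -360.1, 69.2, 18.3, -36.2), (512.9, -335.2, 47.5, 33.5, -18.6), (489.2, -239.7, 44.0, 30.6, -17.4)]
[(606.4, -335.4, 57.2, 22.4, -29.1), (633.6, -181.7, 67.2, 16.4, 0.6), (576.8, -360.8, 67.2, 16.8, -36.2), (642.3, -49.2, 156.7, 6.0, 84.7), (512.8, -335.2, 47.6, 33.2, -19.2), (489.3, -239.6, 44.2, 30.0, -16.8)]
[(612.4, -339.4, 59.0, 23.1, -29.1), (639.3, -180.9, 71.7, 18.6, 2.0), (581.6, -364.9, 71.5, 18.9, -36.2), (515.9, -339.1, 49.1, 34.6, -18.6), (491.4, -240.5, 45.4, 31.6, -17.4)]
[[0.0445, -0.0173, 0.7513], [0.0009, 0.0003, 0.0013]]
```

>>> {"op": "servo_tool", "data": {"commands": [[[0.03,-0.015,0.15],[0,0,0.001]],[[0.045,-0.02,0.3],[0,0,0.001]],[[0.045,-0.02,0.45],[0,0,0.001]],[[0.045,-0.02,0.58],[0,0,0.001]],[[0.045,-0.02,0.67],[0,0,0.001]],[[0.045,-0.02,0.71],[0,0,0.001]],[[0.045,-0.02,0.719],[0,0,0.001]],[[0.045,-0.02,0.719],[0,0,0.001]]]}}

```text
clock: 13.2
tcp_pos: [0.4887, -0.2421, 0.0226]
orientation: [0.482, 3.103, 0.0]
contact_force: [0.6, -0.9, 0.7]
grip_width: 0.0596
gripper_force: 0.0
```

>>> {"op": "servo_tool", "data": {"commands": [[[0,0,0],[0,0,0]],[[0,0,0],[0,0,0]],[[0,0,0],[0,0,0]],[[0,0,0],[0,0,0]],[[0,0,0],[0,0,0]],[[0,0,0],[0,0,0]],[[0,0,-0.02],[0,0,0]],[[0,0,-0.1],[0,0,0]],[[0,0,-0.25],[0,0,0]],[[0,0,-0.4],[0,0,0]],[[0,0,-0.4],[0,0,0]]], "claw": 1, "squeeze": 20}}

```text
clock: 14.3
tcp_pos: [0.4907, -0.2441, 0.1269]
orientation: [0.484, 3.096, -0.004]
contact_force: [1.7, 0.2, -1.0]
grip_width: 0.0298
gripper_force: 20.3
```

```bash
python3 - <<'E'
from h import *
print(rows([.4567,-.0293,.122],np.radians(174.9)))
c,E=ext('wrist');im,P=cloud('wrist');save(im,'w6.png',1)
E
```

```text
[[0.3918, 0.7769, 0.0153], [-0.0013, 0.0055, -0.1408]]
```

View pics/w6.png

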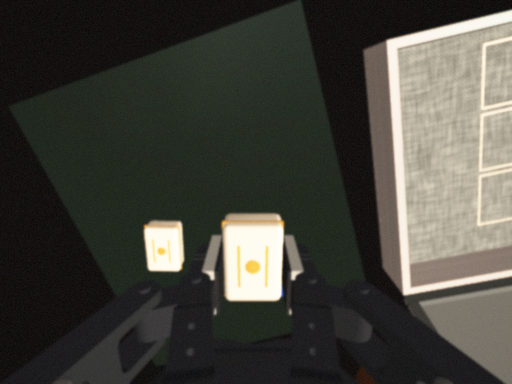

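```bash
python3 - <<'E'
from h import *
c,E=ext('wrist');M=T();z=M[2,3]-.002
p=px2plane([[223,222],[283,222],[284,300],[224,300],[253,266]],z,c,E);print(((p-M[:3,3])@M[:3,:3]).round(4))
print(rows([.5085,-.034,.09],np.radians(174.9)))
E
```

```text
[[ 0.0251 -0.014   0.0019]
 [ 0.0251  0.0142  0.0019]
 [-0.019   0.0162  0.0021]
 [-0.0191 -0.0149  0.0021]
 [ 0.0013  0.0001  0.002 ]]
[[0.1834, 0.8229, 0.1364], [-0.001, 0.0034, -0.1408]]
```

>>> {"op": "servo_tool", "data": {"commands": [[[0.03,0.14,0.02],[0,0,-0.02]],[[0.06,0.28,0.04],[0,0,-0.05]],[[0.09,0.42,0.06],[0,0,-0.07]],[[0.12,0.56,0.08],[0,0,-0.1]],[[0.15,0.7,0.1],[-0.001,0.003,-0.12]],[[0.171,0.823,0.136],[-0.001,0.003,-0.141]],[[0.171,0.823,0.136],[-0.001,0.003,-0.141]],[[0.171,0.823,0.136],[-0.001,0.003,-0.141]],[[0.171,0.823,0.136],[-0.001,0.003,-0.141]]]}}

```text
clock: 15.25
tcp_pos: [0.509, -0.0353, 0.0873]
orientation: [-0.141, -3.133, -0.002]
contact_force: [0.0, 0.4, -0.6]
grip_width: 0.0295
gripper_force: 20.3
```

```bash
python3 - <<'E'
from h import *
o=r.get_obs();print(o['grip_width'],o['gripper_force'])
c,E=ext('wrist');im,P=cloud('wrist');save(im,'w7.png')
print(rows([.5115,-.034,.0325],np.radians(174.9)))
E
```

```text
0.029491909294356747 20.250073671340942
[[-0.0097, 0.0067, 0.2198], [0.0008, -0.0034, -0.001]]
```

View pics/w7.png

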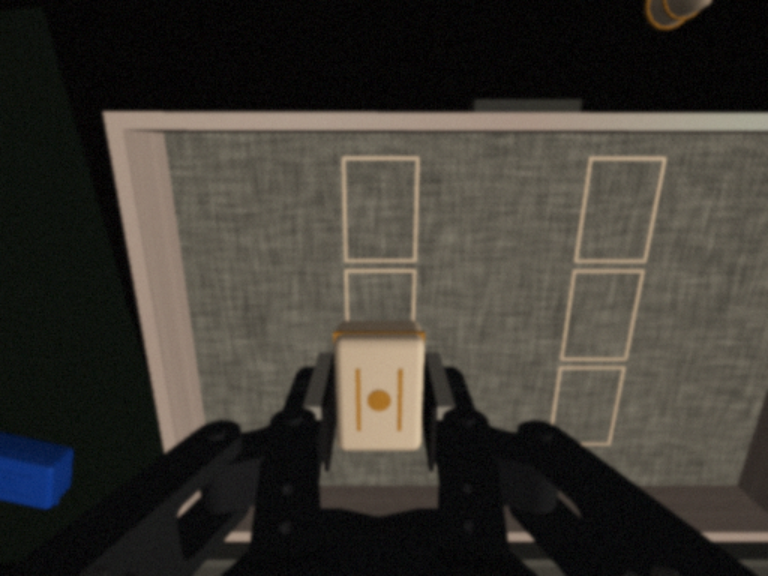

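```bash
python3 - <<'E'
from h import *
c,E=ext('wrist');M=T();z=M[2,3]-.002
Q=np.array([[342,157],[419,157],[417,262],[346,262],[346,269],[416,269],[590,157],[666,158],[648,263],[576,261],[573,270],[644,271],[628,360],[562,360],[558,367],[624,367]])/1.5
W=px2plane(Q,.01,c,E)[:,:2]
def pl(x,y):return [[x-24,y-17],[x-24,y+17],[x+24,y+17],[x+24,y-17]]
m=np.array(pl(-52,-55)+pl(0,-55)[:2]+pl(-52,55)+pl(0,55)+pl(52,55)[:2])/1e3
from scipy.optimize import least_squares
def f(p):
    a,b=np.cos(p[2]),np.sin(p[2]);return m@np.array([[a,b],[-b,a]])+p[:2]
s=least_squares(lambda p:(f(p)-W).ravel(),[.513,.02,-.09]);print(s.x,np.degrees(s.x[2]),'rms',np.sqrt((s.fun**2).mean()))
a,b=np.cos(s.x[2]),np.sin(s.x[2]);
G=np.array([[-52,-55],[-52,55],[0,-55],[0,55],[52,-55],[52,55]])/1e3@np.array([[a,b],[-b,a]])+s.x[:2];print(G.round(4))
p=px2plane(np.array([[335,336],[424,336],[422,449],[340,449]])/1.5,z,c,E);print(((p-M[:3,3])@M[:3,:3]).round(4),((p-M[:3,3])@M[:3,:3]).mean(0))
E
```

```text
[ 0.51365957  0.02021188 -0.09317445] -5.338502514028849 rms 0.0004144412194814868
[[ 0.4568 -0.0297]
 [ 0.467   0.0798]
 [ 0.5085 -0.0345]
 [ 0.5188  0.075 ]
 [ 0.5603 -0.0394]
 [ 0.5706  0.0701]]
[[ 0.024  -0.0138  0.0021]
 [ 0.024   0.0142  0.0021]
 [-0.0185  0.0149  0.0019]
 [-0.0184 -0.0134  0.0019]] [0.00277722 0.00048494 0.00201527]
```

>>> {"op": "servo_tool", "data": {"commands": [[[-0.01,0.003,0.06],[0,0,0]],[[-0.01,0.003,0.12],[0,0,0]],[[-0.01,0.003,0.16],[0,0,0]],[[-0.01,0.003,0.19],[0,0,0]],[[-0.01,0.003,0.205],[0,0,0]],[[-0.01,0.003,0.215],[0,0,0]],[[-0.01,0.003,0.215],[0,0,0]],[[-0.01,0.003,0.215],[0,0,0]]]}}

```text
clock: 16.1
tcp_pos: [0.5122, -0.0332, 0.0344]
orientation: [-0.138, -3.135, -0.004]
contact_force: [-0.1, 0.4, -0.2]
grip_width: 0.0293
gripper_force: 20.3
```

```bash
python3 - <<'E'
from h import *
print(rows([.5113,-.035,.032],np.radians(174.7)))
E
```

```text
[[0.0031, -0.0073, 0.0094], [0.0013, -0.0025, 0.0029]]
```

>>> {"op": "servo_tool", "data": {"commands": [[[0.003,-0.007,0.003],[0,0,0.003]],[[0.003,-0.007,0.006],[0,0,0.003]],[[0.003,-0.007,0.01],[0,0,0.003]],[[0.003,-0.007,0.012],[0,0,0.003]],[[0.003,-0.007,0.012],[0,0,0.003]],[[0.003,-0.007,0.012],[0,0,0.003]]]}}

```text
clock: 16.7
tcp_pos: [0.5111, -0.0353, 0.033]
orientation: [-0.146, -3.134, -0.001]
contact_force: [-7.4, -1.5, 22.6]
grip_width: 0.0296
gripper_force: 23.1
```

>>> {"op": "servo_tool", "data": {"commands": [[[0,0,-0.004],[0,0,0]],[[0,0,-0.004],[0,0,0]]]}}

```text
clock: 16.9
tcp_pos: [0.5112, -0.0353, 0.033]
orientation: [-0.146, -3.134, -0.002]
contact_force: [-2.8, -1.8, 11.6]
grip_width: 0.0296
gripper_force: 21.8
```

>>> {"op": "servo_tool", "data": {"commands": [[[0,0,0],[0,0,0]],[[0,0,0],[0,0,0]],[[0,0,0],[0,0,0]],[[0,0,0],[0,0,0]],[[0,0,-0.1],[0,0,0]],[[0,0,-0.25],[0,0,0]],[[0,0,-0.4],[0,0,0]],[[0,0,-0.55],[0,0,0]],[[0,0,-0.7],[0,0,0]],[[0,0,-0.7],[0,0,0]],[[0,0,-0.7],[0,0,0]]], "claw": 0.3}}

```text
clock: 18.0
tcp_pos: [0.5121, -0.0356, 0.2075]
orientation: [-0.146, -3.135, -0.003]
contact_force: [0.9, -0.1, -0.7]
grip_width: 0.06
gripper_force: 0.0
```

```bash
python3 - <<'E'
from h import *
c,E=ext('wrist');im,P=cloud('wrist');save(im,'w8.png')
cv2.imwrite('pics/w8.png',cv2.resize(im[60:260,140:400,::-1],None,fx=3,fy=3))
for v in (200,220,235):print(white_boxes('wrist',im,E,z=.03,lo=(v,60),area=(4e-4,4e-3)))
print(white_boxes('wrist',im,E,z=.02,lo=(150,60)))
print(rows([.52,-.24,.2],np.radians(162)))
E
```

```text
[(598.4, -331.8, 39.9, 27.6, -5.4), (511.2, -33.4, 41.1, 28.3, -5.4)]
[(598.4, -331.8, 39.9, 27.6, -5.4), (510.6, -33.4, 39.9, 28.1, -5.4)]
[(598.6, -332.8, 36.4, 24.4, 1.8), (510.6, -33.4, 37.7, 26.2, -5.4)]
[(627.3, -46.4, 133.4, 7.1, 84.6), (603.9, -341.9, 41.2, 28.5, -5.4)]
[[-0.1108, -0.8107, 0.0237], [0.0007, -0.0035, 0.1407]]
```

View pics/w8.png

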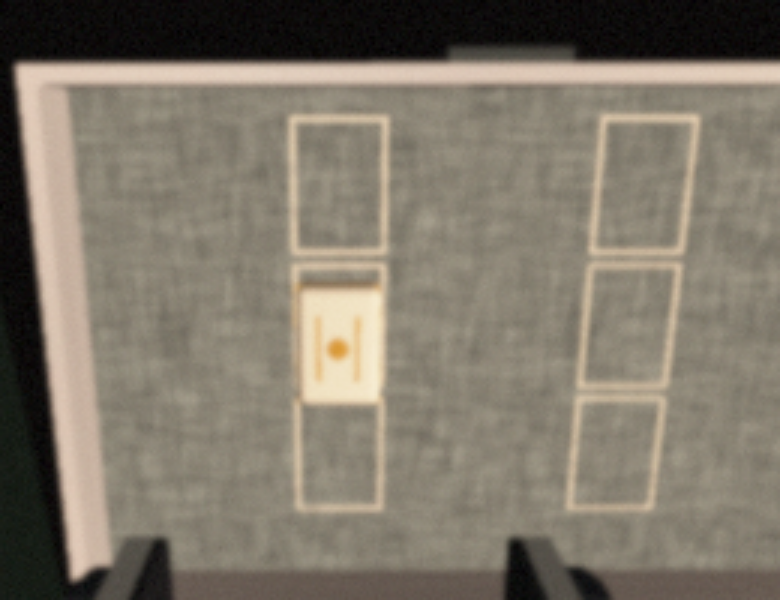

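```bash
cat >> h.py <<'E'
def pl(x,y):return [[x-24,y-17],[x-24,y+17],[x+24,y+17],[x+24,y-17]]
def fit(m,W,x0):
    from scipy.optimize import least_squares
    m=np.array(m)/1e3
    g=lambda p:m@np.array([[np.cos(p[2]),np.sin(p[2])],[-np.sin(p[2]),np.cos(p[2])]])+p[:2]
    s=least_squares(lambda p:(g(p)-W[:,:2]).ravel(),x0);return s.x,np.sqrt((s.fun**2).mean())
E
python3 - <<'E'
from h import *
c,E=ext('wrist');cv=lambda q:np.array(q)/3+[139.67,59.67]
Q=cv([[291,116],[387,116],[386,251],[293,252],[293,264],[386,264],[602,116],[699,117],[684,252],[591,252],[588,263],[681,264],[667,387],[579,387]])
p,e=fit(pl(-52,-55)+pl(0,-55)[:2]+pl(-52,55)+pl(0,55),px2plane(Q,.01,c,E),[.51,.02,-.09]);print(p,np.degrees(p[2]),e)
a,b=np.cos(p[2]),np.sin(p[2]);Rm=np.array([[a,b],[-b,a]]);print('place3',np.array([0,-.055])@Rm+p[:2])
t=px2plane(cv([[300,287],[381,287],[381,403],[302,403]]),.03,c,E)[:,:2];print(t.round(4),t.mean(0),((t-p[:2])@Rm.T).round(4))
t=px2plane(cv([[300,282],[381,282]]),.01,c,E)[:,:2];print(((t-p[:2])@Rm.T).round(4))
E
```

```text
[ 0.5114136   0.02010897 -0.09288273] -5.3217883231234016 0.000328024721620139
place3 [ 0.5063124  -0.03465396]
[[ 0.4861 -0.0463]
 [ 0.4888 -0.0182]
 [ 0.5313 -0.0215]
 [ 0.5286 -0.0501]] [ 0.50871178 -0.03402276] [[-0.019  -0.0685]
 [-0.019  -0.0402]
 [ 0.0237 -0.0396]
 [ 0.0236 -0.0683]]
[[-0.0171 -0.0693]
 [-0.0171 -0.0392]]
```

>>> {"op": "servo_tool", "data": {"commands": [[[0,0,0.15],[0,0,0]],[[0,0,0.3],[0,0,0]],[[0,0,0.45],[0,0,0]],[[0,0,0.58],[0,0,0]],[[0,0,0.67],[0,0,0]],[[0,0,0.695],[0,0,0]],[[0,0,0.695],[0,0,0]],[[0,0,0.695],[0,0,0]]]}}

```text
clock: 18.85
tcp_pos: [0.5113, -0.0348, 0.0337]
orientation: [-0.145, -3.134, -0.004]
contact_force: [-0.7, 1.0, 0.5]
grip_width: 0.0598
gripper_force: 0.0
```

>>> {"op": "servo_tool", "data": {"commands": [[[0,0,0],[0,0,0]],[[0,0,0],[0,0,0]],[[0,0,0],[0,0,0]],[[0,0,0],[0,0,0]],[[0,0,0],[0,0,0]],[[0,0,-0.01],[0,0,0]],[[0.005,-0.001,-0.015],[0,0,0]],[[0.01,-0.003,-0.015],[0,0,0]],[[0.01,-0.003,-0.01],[0,0,0]],[[0.01,-0.003,-0.005],[0,0,0]],[[0.01,-0.003,0],[0,0,0]],[[0.01,-0.003,0],[0,0,0]]], "claw": 1}}

```text
clock: 20.05
tcp_pos: [0.5084, -0.0356, 0.0343]
orientation: [-0.146, -3.133, -0.002]
contact_force: [-5.5, -0.1, 17.0]
grip_width: 0.0294
gripper_force: 22.1
```

>>> {"op": "servo_tool", "data": {"commands": [[[0,0,0],[0,0,0]],[[0,0,0],[0,0,0]],[[0,0,0],[0,0,0]],[[0,0,0],[0,0,0]],[[0,0,-0.1],[0,0,0]],[[0,0,-0.25],[0,0,0]],[[0,0,-0.4],[0,0,0]],[[0,0,-0.55],[0,0,0]],[[0,0,-0.7],[0,0,0]],[[0,0,-0.7],[0,0,0]],[[0,0,-0.7],[0,0,0]]], "claw": 0.3}}

```text
clock: 21.15
tcp_pos: [0.5095, -0.0361, 0.2088]
orientation: [-0.146, -3.135, -0.003]
contact_force: [-0.1, 0.2, -1.2]
grip_width: 0.0595
gripper_force: 0.0
```

```bash
python3 - <<'E'
from h import *
c,E=ext('wrist');im,P=cloud('wrist')
for v in (180,200,220,235):print(white_boxes('wrist',im,E,z=.03,lo=(v,60),area=(4e-4,2e-3)))
cv2.imwrite('pics/w9.png',cv2.resize(im[120:220,220:350,::-1],None,fx=6,fy=6))
print(rows([.52,-.24,.2],np.radians(162)))
E
```

```text
[(621.3, -46.1, 128.5, 5.5, 84.6), (598.4, -334.0, 39.5, 28.1, 1.8), (551.7, -38.9, 44.8, 34.0, -5.4), (503.5, -33.7, 47.9, 32.6, -4.3), (455.0, -30.0, 45.9, 33.4, -5.3), (464.0, 72.7, 46.9, 33.4, -5.0)]
[(598.4, -334.1, 39.4, 28.1, 2.2), (563.4, -52.3, 30.3, 13.5, 27.2), (507.3, -33.2, 40.0, 29.6, -5.4), (446.0, -29.1, 32.2, 28.4, 85.7)]
[(598.4, -334.2, 39.2, 28.1, 2.6), (507.3, -33.5, 40.2, 28.6, -6.0)]
[(598.9, -334.2, 36.8, 27.0, 5.1), (507.2, -33.6, 40.0, 26.3, -6.0)]
[[-0.1208, -0.8076, 0.0286], [0.0007, -0.0035, 0.1407]]
```

View pics/w9.png

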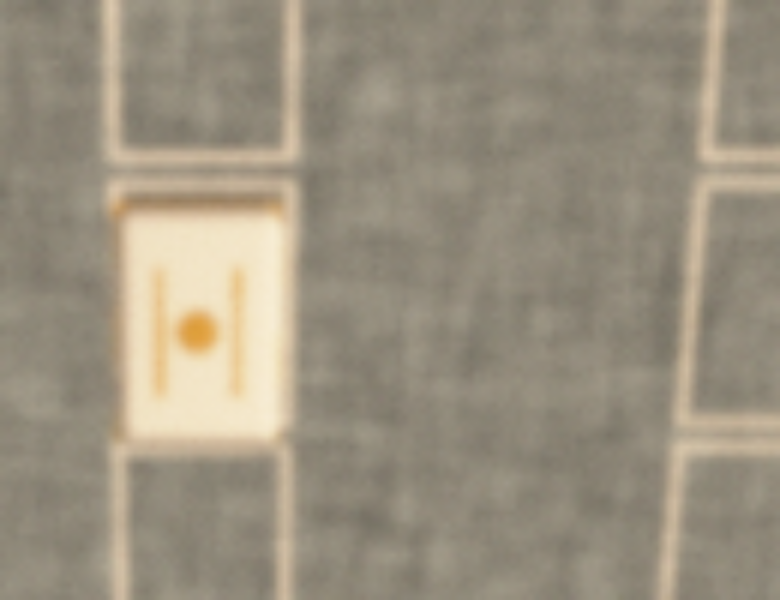

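>>> {"op": "servo_tool", "data": {"commands": [[[-0.02,-0.19,0.01],[0,0,0.03]],[[-0.04,-0.38,0.02],[0,0,0.06]],[[-0.06,-0.57,0.03],[0,0,0.09]],[[-0.08,-0.76,0.03],[0,0,0.12]],[[-0.08,-0.95,0.03],[0,0,0.14]],[[-0.08,-1.0,0.03],[0,0,0.14]],[[-0.08,-1.0,0.03],[0,0,0.14]],[[-0.08,-1.0,0.03],[0,0,0.14]]]}}

```text
clock: 22.0
tcp_pos: [0.5058, -0.2847, 0.1989]
orientation: [-0.486, -3.097, -0.006]
contact_force: [-0.2, 0.9, 0.3]
grip_width: 0.0598
gripper_force: 0.0
```

```bash
python3 - <<'E'
from h import *
c,E=ext('wrist');im,P=cloud('wrist');save(im,'w10.png')
for v in (150,180,210): print(white_boxes('wrist',im,E,lo=(v,60),area=(8e-4,2e-3)))
print(T()[:3,3],rows([.5135,-.3365,.022],np.radians(161.5)))
E
```

```text
[(601.4, -346.9, 52.1, 34.5, 3.7), (633.8, -228.7, 68.3, 17.8, 1.6), (577.2, -404.1, 68.6, 18.1, -36.9), (512.9, -337.2, 47.0, 31.3, -19.6)]
[(601.6, -347.0, 50.7, 34.6, 4.2), (634.1, -228.8, 67.9, 16.9, 0.9), (577.3, -404.4, 67.3, 17.0, -37.0), (641.8, -70.8, 102.3, 11.1, 84.7), (513.0, -337.1, 47.0, 31.0, -19.6)]
[(602.0, -347.2, 49.9, 34.8, 5.3), (512.7, -336.7, 45.7, 31.1, -18.3)]
[ 0.50612258 -0.28407505  0.19933298] [[-0.0966, -0.1925, 0.7082], [0.0016, -0.0042, 0.0085]]
```

>>> {"op": "servo_tool", "data": {"commands": [[[-0.05,-0.1,0.1],[0,0,0.01]],[[-0.097,-0.19,0.2],[0,0,0.01]],[[-0.097,-0.194,0.35],[0,0,0.012]],[[-0.097,-0.194,0.5],[0,0,0.012]],[[-0.097,-0.194,0.62],[0,0,0.012]],[[-0.097,-0.194,0.68],[0,0,0.012]],[[-0.097,-0.194,0.705],[0,0,0.012]],[[-0.097,-0.194,0.705],[0,0,0.012]],[[-0.097,-0.194,0.705],[0,0,0.012]]]}}

```text
clock: 22.95
tcp_pos: [0.5146, -0.3399, 0.0253]
orientation: [-0.517, -3.096, -0.002]
contact_force: [0.2, 0.5, 0.1]
grip_width: 0.0597
gripper_force: 0.0
```

>>> {"op": "servo_tool", "data": {"commands": [[[0,0,0],[0,0,0]],[[0,0,0],[0,0,0]],[[0,0,0],[0,0,0]],[[0,0,0],[0,0,0]],[[0,0,0],[0,0,0]],[[0,0,0],[0,0,0]],[[0,0,-0.02],[0,0,0]],[[0,0,-0.1],[0,0,0]],[[0,0,-0.25],[0,0,0]],[[0,0,-0.4],[0,0,0]],[[0,0,-0.4],[0,0,0]]], "claw": 1}}

```text
clock: 24.05
tcp_pos: [0.5169, -0.3416, 0.1294]
orientation: [0.518, 3.094, -0.002]
contact_force: [1.9, 0.7, 0.1]
grip_width: 0.0293
gripper_force: 20.2
```

```bash
cat >> h.py <<'E'
def inhand(im,E,v=150):
    """box top seen in hand, tool coords mm"""
    M=T();c,_=ext('wrist');hsv=cv2.cvtColor(im,cv2.COLOR_RGB2HSV)
    m=((hsv[...,2]>v)&(hsv[...,1]<70)).astype(np.uint8);m[:200]=0;m[320:]=0;m[:,:215]=0;m[:,290:]=0
    k=max(cv2.findContours(m,cv2.RETR_EXTERNAL,cv2.CHAIN_APPROX_NONE)[0],key=cv2.contourArea)
    p=(px2plane(k[:,0],M[2,3]-.002,c,E)-M[:3,3])@M[:3,:3]
    return cv2.minAreaRect((p[:,:2]*1e3).astype(np.float32)),cv2.boundingRect(k)
E
python3 - <<'E'
from h import *
c,E=ext('wrist');im,P=cloud('wrist');save(im,'w11.png')
w6=cv2.imread('pics/w6.png')[...,::-1]
for v in (150,190): print(inhand(im,E,v),inhand(w6,E,v))
print(T()[:3,3],rows([.5186,.0739,.125],np.radians(174.7)))
E
```

```text
(((1.4912986755371094, -0.4019908905029297), (52.85807418823242, 37.25105285644531), 2.3262767791748047), (215, 212, 75, 93)) (((-0.7675075531005859, 0.05108642578125), (29.488319396972656, 44.004493713378906), 89.95765686035156), (223, 224, 61, 77))
(((1.1289386749267578, 1.627802848815918), (52.798301696777344, 32.917118072509766), 0.4092559814453125), (223, 212, 67, 93)) (((-0.7673664093017578, 0.19083213806152344), (29.170927047729492, 44.004493713378906), 89.95750427246094), (224, 224, 60, 77))
[ 0.51538013 -0.34103352  0.1267876 ] [[0.5288, 1.5733, 0.0063], [-0.0003, 0.0003, -0.1525]]
```

```bash
python3 - <<'E'
s=open('h.py').read()
s=s.replace("M=T();c,_=ext('wrist');hsv","c,_=ext('wrist');E=np.array(c['hand_eye']);hsv").replace("p=(px2plane(k[:,0],M[2,3]-.002,c,E)-M[:3,3])@M[:3,:3]","p=px2plane(k[:,0],.002,c,E)")
open('h.py','w').write(s)
from h import *
w6=cv2.imread('pics/w6.png')[...,::-1]
w7=cv2.resize(cv2.imread('pics/w7.png')[...,::-1],(512,384))
im=cv2.resize(cv2.imread('pics/w11.png')[...,::-1],(512,384))
for v in (150,190): print(inhand(w6,0,v),inhand(w7,0,v),'\n',inhand(im,0,v))
cv2.imwrite('pics/w11c.png',cv2.resize(im[180:340,170:340,::-1],None,fx=3,fy=3))
E
```

```text
(((2.5189247131347656, 0.08232975006103516), (42.98244094848633, 28.89496612548828), 0.002086589578539133), (223, 224, 61, 77)) (((2.054840087890625, 0.5187902450561523), (40.81975173950195, 26.978500366210938), 0.02555788680911064), (227, 227, 56, 73)) 
 (((4.724939346313477, -0.3529014587402344), (51.64167404174805, 36.48893737792969), 2.3036305904388428), (215, 212, 75, 93))
(((2.5189075469970703, 0.23349952697753906), (42.98240280151367, 28.5633487701416), 0.0019321083091199398), (224, 224, 60, 77)) (((2.4178905487060547, 1.7133922576904297), (39.09221267700195, 23.620820999145508), 0.11987913399934769), (233, 228, 49, 70)) 
 (((4.330039978027344, 1.6673803329467773), (51.574790954589844, 32.1975212097168), 0.10397259145975113), (223, 212, 67, 93))
```

View pics/w11c.png

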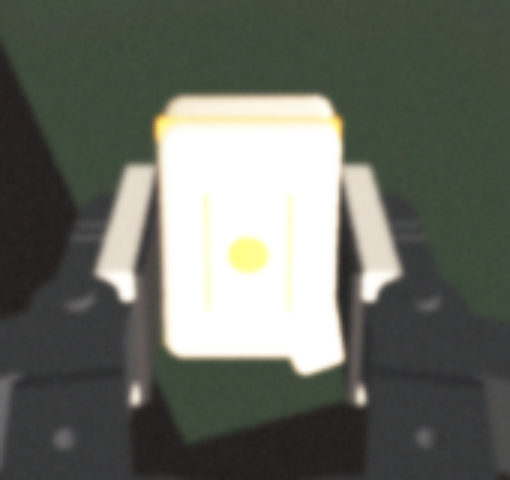

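>>> {"op": "servo_tool", "data": {"commands": [[[0.04,0.12,0],[0,0,-0.01]],[[0.08,0.24,0],[0,0,-0.02]],[[0.12,0.36,0],[0,0,-0.03]],[[0.16,0.48,0],[0,0,-0.04]],[[0.2,0.6,0],[0,0,-0.05]],[[0.23,0.7,0],[0,0,-0.06]],[[0.26,0.8,0],[0,0,-0.07]],[[0.26,0.8,0],[0,0,-0.07]]]}}

```text
clock: 24.9
tcp_pos: [0.5168, -0.1252, 0.1234]
orientation: [-0.337, -3.117, -0.007]
contact_force: [0.3, -0.4, 0.4]
grip_width: 0.0294
gripper_force: 20.2
```

```bash
python3 - <<'E'
from h import *
print(T()[:3,3],rows([.5196,.0739,.10],np.radians(174.7)))
E
```

```text
[ 0.51681356 -0.12521434  0.12340968] [[0.1585, 0.7801, 0.0975], [0.0025, -0.0042, -0.0781]]
```

>>> {"op": "servo_tool", "data": {"commands": [[[0.03,0.15,0.01],[0,0,-0.02]],[[0.06,0.3,0.02],[0,0,-0.04]],[[0.09,0.45,0.03],[0,0,-0.06]],[[0.12,0.6,0.04],[0,0,-0.078]],[[0.15,0.72,0.06],[0,0,-0.078]],[[0.159,0.78,0.097],[0,0,-0.078]],[[0.159,0.78,0.097],[0,0,-0.078]],[[0.159,0.78,0.097],[0,0,-0.078]],[[0.159,0.78,0.15],[0,0,-0.078]],[[0.159,0.78,0.2],[0,0,-0.078]],[[0.159,0.78,0.25],[0,0,-0.078]],[[0.159,0.78,0.25],[0,0,-0.078]],[[0.159,0.78,0.25],[0,0,-0.078]],[[0.159,0.78,0.25],[0,0,-0.078]]]}}

```text
clock: 26.3
tcp_pos: [0.5215, 0.0694, 0.0625]
orientation: [-0.155, -3.134, -0.004]
contact_force: [-0.3, -0.3, -0.4]
grip_width: 0.0295
gripper_force: 20.2
```

```bash
python3 - <<'E'
from h import *
print(T()[:3,3],rows([.5196,.0739,.035],np.radians(174.7)))
c,E=ext('wrist');im,P=cloud('wrist');cv2.imwrite('pics/w12.png',cv2.resize(im[:,60:460,::-1],None,fx=1.8,fy=1.5))
np.save('w12.npy',im)
E
```

```text
[0.52154156 0.069418   0.06250092] [[0.0091, 0.0168, 0.1101], [0.0015, -0.0026, -0.0042]]
```

>>> {"op": "servo_tool", "data": {"commands": [[[0.009,0.017,0.05],[0,0,-0.004]],[[0.009,0.017,0.08],[0,0,-0.004]],[[0.009,0.017,0.095],[0,0,-0.004]],[[0.009,0.017,0.1],[0,0,-0.004]],[[0.009,0.017,0.1],[0,0,-0.004]],[[0.009,0.017,0.1],[0,0,-0.004]],[[0.009,0.017,0.1],[0,0,-0.004]]]}}

```text
clock: 27.05
tcp_pos: [0.5195, 0.0738, 0.0375]
orientation: [-0.146, -3.134, -0.004]
contact_force: [-0.0, -0.4, 0.0]
grip_width: 0.0296
gripper_force: 20.2
```

```bash
python3 - <<'E'
from h import *
print(T()[:3,3],rows([.5196,.0739,.0335],np.radians(174.7)),r.get_obs()['contact_force'])
E
```

```text
[0.5195391  0.07380452 0.03749841] [[-0.0003, 0.0004, 0.016], [0.0014, -0.0026, -0.0003]] [-0.01251441 -0.3830171   0.01509818]
```

>>> {"op": "servo_tool", "data": {"commands": [[[0,0,0.004],[0,0,0]],[[0,0,0.008],[0,0,0]],[[0,0,0.01],[0,0,0]],[[0,0,0.01],[0,0,0]]]}}

```text
clock: 27.45
tcp_pos: [0.5193, 0.0738, 0.035]
orientation: [-0.146, -3.134, -0.003]
contact_force: [-1.2, 0.1, 3.4]
grip_width: 0.0294
gripper_force: 20.6
```

Light contact; release, rise and check.

>>> {"op": "servo_tool", "data": {"commands": [[[0,0,0.003],[0,0,0]],[[0,0,0.003],[0,0,0]]]}}

```text
clock: 27.65
tcp_pos: [0.5194, 0.0738, 0.035]
orientation: [-0.146, -3.134, -0.002]
contact_force: [-3.4, -0.1, 11.8]
grip_width: 0.0296
gripper_force: 21.7
```

>>> {"op": "servo_tool", "data": {"commands": [[[0,0,0],[0,0,0]],[[0,0,0],[0,0,0]],[[0,0,0],[0,0,0]],[[0,0,0],[0,0,0]],[[0,0,-0.1],[0,0,0]],[[0,0,-0.25],[0,0,0]],[[0,0,-0.4],[0,0,0]],[[0,0,-0.55],[0,0,0]],[[0,0,-0.7],[0,0,0]],[[0,0,-0.7],[0,0,0]],[[0,0,-0.7],[0,0,0]],[[0,0,-0.7],[0,0,0]]], "claw": 0.3}}

```text
clock: 28.85
tcp_pos: [0.5192, 0.073, 0.2078]
orientation: [-0.146, -3.132, -0.003]
contact_force: [-0.3, 0.6, -1.4]
grip_width: 0.0601
gripper_force: 0.0
```

```bash
cat >> h.py <<'E'
def check(im,E,Cc):
    """boxes and empty outlines in case coords (mm), given case-grid pose guess"""
    c,_=ext('wrist');hsv=cv2.cvtColor(im,cv2.COLOR_RGB2HSV);out=[]
    a,b=np.cos(Cc[2]),np.sin(Cc[2]);Rm=np.array([[a,b],[-b,a]])
    for v in (175,185,195,205,215,225):
        m=(hsv[...,2]>v).astype(np.uint8);m[260:]=0
        for k in cv2.findContours(m,cv2.RETR_LIST,cv2.CHAIN_APPROX_NONE)[0]:
            for z in (.01,.03):
                q=((px2plane(k[:,0],z,c,E)[:,:2]-Cc[:2])@Rm.T*1e3).astype(np.float32)
                x,y,w,h=q[:,0].min(),q[:,1].min(),np.ptp(q[:,0]),np.ptp(q[:,1])
                if 35<w<52 and 24<h<37 and abs(x+w/2)<75 and abs(y+h/2)<80: out.append((v,z,round(float(x+w/2),1),round(float(y+h/2),1),round(float(w),1),round(float(h),1)))
    return out
E
python3 - <<'E'
from h import *
c,E=ext('wrist');im,P=cloud('wrist');np.save('w13.npy',im);np.save('w13E.npy',E)
for o in check(im,E,[.5126,.0202,-.093]):print(o)
cv2.imwrite('pics/w13.png',cv2.resize(im[100:230,130:350,::-1],None,fx=3.5,fy=3.5))
print(T()[:3,3],rows([.59,-.17,.2],np.radians(180)))
E
```

```text
(175, 0.01, 52.7, -54.6, 43.8, 31.3)
(175, 0.03, 44.5, -47.9, 41.1, 29.4)
(175, 0.01, 52.1, 55.3, 45.1, 31.1)
(175, 0.03, 44.0, 55.2, 42.3, 29.2)
(175, 0.01, -51.3, 55.0, 44.6, 31.5)
(175, 0.03, -53.0, 54.9, 41.9, 29.6)
(175, 0.01, -51.3, -54.8, 44.6, 31.6)
(175, 0.03, -53.0, -48.1, 41.8, 29.6)
(185, 0.01, 52.1, 55.5, 45.1, 31.6)
(185, 0.03, 44.0, 55.3, 42.3, 29.6)
(185, 0.01, 52.1, -54.5, 45.1, 32.2)
(185, 0.03, 43.9, -47.8, 42.3, 30.2)
(185, 0.01, -50.8, -54.7, 45.7, 32.2)
(185, 0.03, -52.5, -48.0, 42.9, 30.2)
(185, 0.01, -51.9, 54.8, 45.7, 31.9)
(185, 0.03, -53.5, 54.7, 42.8, 29.9)
(185, 0.01, -51.3, -54.8, 48.9, 36.6)
(185, 0.03, -52.9, -48.1, 45.8, 34.3)
(195, 0.01, 52.7, -54.5, 46.4, 32.6)
(195, 0.03, 44.6, -47.8, 43.5, 30.6)
(195, 0.01, 51.5, 55.1, 46.3, 32.5)
(195, 0.03, 43.4, 54.9, 43.4, 30.5)
(195, 0.01, -51.9, 55.0, 45.7, 32.4)
(195, 0.03, -53.5, 54.9, 42.8, 30.4)
(195, 0.01, -51.3, -54.6, 46.7, 32.7)
(195, 0.03, -53.0, -47.9, 43.8, 30.6)
(195, 0.01, -51.3, 54.9, 48.9, 35.8)
(195, 0.03, -52.9, 54.8, 45.8, 33.5)
(195, 0.01, -51.3, -54.7, 48.9, 35.8)
(195, 0.03, -52.9, -48.0, 45.8, 33.6)
(205, 0.01, -51.3, 55.1, 46.8, 32.9)
(205, 0.03, -53.0, 55.0, 43.9, 30.8)
(205, 0.01, -51.3, 55.0, 48.9, 34.9)
(205, 0.03, -52.9, 54.9, 45.8, 32.7)
(205, 0.01, -51.8, -54.8, 47.8, 35.0)
(205, 0.03, -53.5, -48.1, 44.8, 32.8)
(215, 0.03, 4.7, 56.1, 50.4, 30.1)
(215, 0.03, 1.2, -50.2, 45.6, 36.4)
(215, 0.01, -51.3, -54.8, 46.7, 34.4)
(215, 0.03, -53.0, -48.1, 43.8, 32.3)
(225, 0.01, 6.4, 56.0, 43.9, 31.4)
(225, 0.03, 1.1, 55.8, 41.1, 29.5)
(225, 0.01, 5.8, -59.3, 47.3, 33.8)
(225, 0.03, 0.6, -52.3, 44.4, 31.7)
[0.51908796 0.07303271 0.20752219] [[-0.3727, -0.9417, 0.0261], [0.0011, -0.0045, -0.0591]]
```

View pics/w13.png

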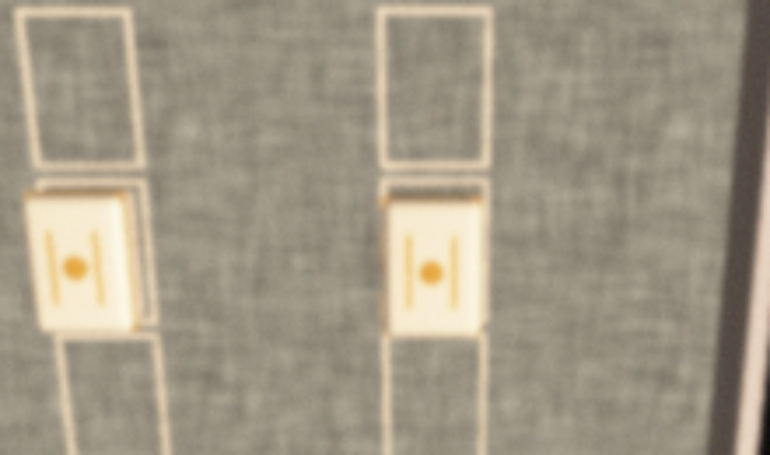

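```bash
cat >> h.py <<'E'
def dots(im,E,Cc,roi=(110,240,100,400)):
    c,_=ext('wrist');hsv=cv2.cvtColor(im,cv2.COLOR_RGB2HSV);a,b=np.cos(Cc[2]),np.sin(Cc[2]);Rm=np.array([[a,b],[-b,a]])
    m=((hsv[...,1]>95)&(hsv[...,0]<30)&(hsv[...,2]>120)).astype(np.uint8);n,_,st,ce=cv2.connectedComponentsWithStats(m)
    return [(ce[i].round(1).tolist(),int(st[i,4]),(((px2plane(ce[i],.03,c,E)[0,:2]-Cc[:2])@Rm.T)*1e3).round(1).tolist()) for i in range(1,n) if st[i,4]>8 and roi[0]<ce[i][1]<roi[1] and roi[2]<ce[i][0]<roi[3]]
E
python3 - <<'E'
from h import *
im=np.load('w13.npy');E=np.load('w13E.npy')
for d in dots(im,E,[.5126,.0202,-.093]):print(d)
c,_=ext('wrist')
a,b=np.cos(-.093),np.sin(-.093);Rm=np.array([[a,b],[-b,a]])
cv=lambda q:np.array(q)/3.5+[129.64,99.64]
for z,q in ((.03,[[28,198],[123,197],[136,328],[43,330],[75.5,268]]),(.03,[[387,203],[483,203],[482,334],[389,334],[431,272]]),(.01,[[40,185],[147,182],[383,182],[487,181]])):
    print(((px2plane(cv(q),z,c,E)[:,:2]-[.5126,.0202])@Rm.T*1e3).round(1).tolist())
E
```

```text
([388.3, 137.0], 987, [-41.3, 193.8])
([163.4, 154.9], 9, [-22.8, -40.0])
([246.0, 173.0], 9, [-3.2, 46.6])
([151.1, 176.2], 38, [0.3, -55.4])
([252.8, 177.6], 35, [1.9, 53.9])
[[-21.4, -67.3], [-21.7, -38.7], [19.7, -38.5], [20.4, -67.6], [0.3, -55.3]]
[[-19.8, 40.6], [-19.8, 69.6], [21.8, 70.0], [21.8, 40.8], [1.7, 53.9]]
[[-21.8, -70.9], [-22.7, -36.7], [-22.7, 38.6], [-23.0, 71.9]]
```

>>> {"op": "servo_tool", "data": {"commands": [[[0,0,0.15],[0,0,0]],[[0,0,0.3],[0,0,0]],[[0,0,0.45],[0,0,0]],[[0,0,0.58],[0,0,0]],[[0,0,0.67],[0,0,0]],[[0,0,0.695],[0,0,0]],[[0,0,0.695],[0,0,0]],[[0,0,0.695],[0,0,0]]]}}

```text
clock: 29.7
tcp_pos: [0.5197, 0.0741, 0.0358]
orientation: [-0.145, -3.134, -0.004]
contact_force: [-0.8, 0.2, -0.3]
grip_width: 0.0595
gripper_force: 0.0
```

>>> {"op": "servo_tool", "data": {"commands": [[[0,0,0],[0,0,0]],[[0,0,0],[0,0,0]],[[0,0,0],[0,0,0]],[[0,0,0],[0,0,0]],[[0,0,0],[0,0,0]],[[0,0,-0.01],[0,0,0]],[[0.003,0,-0.015],[0,0,0]],[[0.006,0,-0.015],[0,0,0]],[[0.006,0,-0.01],[0,0,0]],[[0.006,0,-0.005],[0,0,0]],[[0.006,0,0],[0,0,0]],[[0.006,0,0],[0,0,0]]], "claw": 1}}

```text
clock: 30.9
tcp_pos: [0.5177, 0.0739, 0.0364]
orientation: [-0.146, -3.134, -0.002]
contact_force: [-5.5, -1.2, 16.6]
grip_width: 0.0297
gripper_force: 21.8
```

>>> {"op": "servo_tool", "data": {"commands": [[[0,0,0],[0,0,0]],[[0,0,0],[0,0,0]],[[0,0,0],[0,0,0]],[[0,0,0],[0,0,0]],[[0,0,-0.1],[0,0,0]],[[0,0,-0.25],[0,0,0]],[[0,0,-0.4],[0,0,0]],[[0,0,-0.55],[0,0,0]],[[0,0,-0.7],[0,0,0]],[[0,0,-0.7],[0,0,0]],[[0,0,-0.7],[0,0,0]],[[0,0,-0.7],[0,0,0]]], "claw": 0.3}}

```text
clock: 32.1
tcp_pos: [0.5177, 0.0731, 0.209]
orientation: [-0.146, -3.132, -0.003]
contact_force: [0.5, -0.1, -0.7]
grip_width: 0.0599
gripper_force: 0.0
```

```bash
python3 - <<'E'
from h import *
c,E=ext('wrist');im,P=cloud('wrist');np.save('w14.npy',im)
for o in check(im,E,[.5126,.0202,-.093]):
    if o[0] in(195,225):print(o)
for d in dots(im,E,[.5126,.0202,-.093]):print(d)
print(T()[:3,3],rows([.59,-.17,.2],np.radians(182)))
E
```

```text
(195, 0.01, 52.4, 55.5, 45.4, 31.8)
(195, 0.03, 44.2, 55.3, 42.6, 29.8)
(195, 0.01, 52.3, -54.5, 45.3, 32.4)
(195, 0.03, 44.1, -47.9, 42.5, 30.4)
(195, 0.01, -51.1, 54.8, 46.0, 32.1)
(195, 0.03, -52.9, 54.7, 43.2, 30.1)
(195, 0.01, -51.2, -54.7, 46.0, 32.5)
(195, 0.03, -52.9, -48.1, 43.1, 30.5)
(195, 0.01, -51.6, 54.8, 49.2, 35.9)
(195, 0.03, -53.4, 54.7, 46.1, 33.7)
(195, 0.01, -51.6, -54.8, 49.2, 35.8)
(195, 0.03, -53.4, -48.1, 46.1, 33.6)
(225, 0.01, 5.1, -59.2, 44.0, 33.9)
(225, 0.03, -0.1, -52.3, 41.3, 31.8)
(225, 0.01, 1.2, 56.0, 49.6, 31.6)
(225, 0.03, -3.9, 55.8, 46.5, 29.6)
([388.0, 138.5], 938, [-41.2, 194.3])
([246.0, 172.0], 9, [-5.5, 46.6])
([151.6, 177.2], 39, [0.2, -55.5])
([252.8, 176.5], 36, [-0.5, 53.9])
[0.51761089 0.07311459 0.20876839] [[-0.3787, -0.9415, 0.0311], [0.0012, -0.0045, -0.0814]]
```

>>> {"op": "servo_tool", "data": {"commands": [[[-0.07,-0.18,0.01],[0,0,-0.02]],[[-0.14,-0.36,0.02],[0,0,-0.04]],[[-0.21,-0.54,0.03],[0,0,-0.06]],[[-0.28,-0.72,0.03],[0,0,-0.08]],[[-0.35,-0.9,0.03],[0,0,-0.08]],[[-0.38,-0.94,0.03],[0,0,-0.08]]]}}

```text
clock: 32.75
tcp_pos: [0.5905, -0.1769, 0.1995]
orientation: [0.038, -3.134, -0.001]
contact_force: [-0.5, -1.1, -0.7]
grip_width: 0.0597
gripper_force: 0.0
```

```bash
python3 - <<'E'
from h import *
print(T()[:3,3],rows([.606,-.335,.18],np.radians(185)))
E
```

```text
[ 0.59051087 -0.1768745   0.1994862 ] [[-0.0472, -0.6338, 0.0773], [0.0004, -0.0048, -0.0402]]
```

>>> {"op": "servo_tool", "data": {"commands": [[[-0.02,-0.18,0.02],[0,0,-0.02]],[[-0.03,-0.36,0.04],[0,0,-0.04]],[[-0.047,-0.54,0.06],[0,0,-0.04]],[[-0.047,-0.63,0.08],[0,0,-0.04]],[[-0.047,-0.63,0.08],[0,0,-0.04]],[[-0.047,-0.63,0.08],[0,0,-0.04]],[[-0.047,-0.63,0.08],[0,0,-0.04]]]}}

```text
clock: 33.45
tcp_pos: [0.6086, -0.3236, 0.1809]
orientation: [0.155, -3.133, -0.007]
contact_force: [-0.2, -0.6, -1.1]
grip_width: 0.06
gripper_force: 0.0
```

```bash
python3 - <<'E'
from h import *
c,E=ext('wrist');im,P=cloud('wrist');save(im,'w15.png',1)
for v in (150,180,210,230): print(white_boxes('wrist',im,E,lo=(v,60),area=(8e-4,2e-3)))
print(T()[:3,3],rows([.6046,-.3473,.022],np.radians(185)))
E
```

```text
[(694.3, -226.8, 65.0, 17.5, 24.4), (710.8, -400.2, 64.0, 18.0, -12.8), (605.5, -349.9, 45.3, 30.5, 5.0)]
[(694.2, -226.5, 63.7, 16.7, 24.4), (711.0, -400.1, 63.7, 16.6, -12.3), (605.5, -349.6, 45.1, 30.3, 5.5)]
[(605.5, -349.6, 45.2, 30.0, 5.0)]
[(605.0, -349.6, 44.2, 29.9, 5.0)]
[ 0.60871677 -0.32365985  0.18132225] [[0.0232, -0.0951, 0.637], [0.0026, -0.0026, 0.0073]]
```

>>> {"op": "servo_tool", "data": {"commands": [[[0.02,-0.06,0.1],[0,0,0.007]],[[0.02,-0.104,0.2],[0,0,0.007]],[[0.02,-0.104,0.35],[0,0,0.007]],[[0.02,-0.104,0.48],[0,0,0.007]],[[0.02,-0.104,0.58],[0,0,0.007]],[[0.02,-0.104,0.625],[0,0,0.007]],[[0.02,-0.104,0.634],[0,0,0.007]],[[0.02,-0.104,0.634],[0,0,0.007]],[[0.02,-0.104,0.634],[0,0,0.007]]]}}

```text
clock: 34.4
tcp_pos: [0.6062, -0.3524, 0.0247]
orientation: [0.133, -3.137, -0.002]
contact_force: [-0.5, -0.9, -0.4]
grip_width: 0.0594
gripper_force: 0.0
```

```bash
python3 - <<'E'
from h import *
print(rows([.6053,-.3496,.0225],np.radians(185)))
E
```

```text
[[0.0028, 0.0115, 0.0089], [0.0009, -0.0011, -0.0015]]
```

>>> {"op": "servo_tool", "data": {"commands": [[[0.003,0.011,0.008],[0,0,0]],[[0.003,0.011,0.008],[0,0,0]]]}}

```text
clock: 34.6
tcp_pos: [0.6043, -0.3492, 0.0216]
orientation: [0.133, -3.135, -0.004]
contact_force: [-0.3, -0.3, -0.0]
grip_width: 0.0598
gripper_force: 0.0
```

>>> {"op": "servo_tool", "data": {"commands": [[[0,0,0],[0,0,0]],[[0,0,0],[0,0,0]],[[0,0,0],[0,0,0]],[[0,0,0],[0,0,0]],[[0,0,0],[0,0,0]],[[0,0,0],[0,0,0]],[[0,0,-0.02],[0,0,0]],[[0,0,-0.1],[0,0,0]],[[0,0,-0.25],[0,0,0]],[[0,0,-0.4],[0,0,0]],[[0,0,-0.4],[0,0,0]],[[0,0,-0.4],[0,0,0]]], "claw": 1}}

```text
clock: 35.8
tcp_pos: [0.6052, -0.3501, 0.1233]
orientation: [0.133, -3.137, -0.001]
contact_force: [-1.0, 0.5, -1.0]
grip_width: 0.0297
gripper_force: 20.6
```

```bash
python3 - <<'E'
from h import *
c,E=ext('wrist');im,P=cloud('wrist')
w6=cv2.imread('pics/w6.png')[...,::-1];w11=cv2.resize(cv2.imread('pics/w11.png')[...,::-1],(512,384))
for i in (w6,w11,im):
    print([d[:2] for d in dots(i,E,[.5,0,0],(240,290,235,270))])
    print(np.where(i[200:310,252].min(1)>150)[0][[0,-1]]+200, inhand(i,0,150)[0])
print(T()[:3,3],rows([.53,-.15,.12],np.radians(178)))
E
```

```text
[([238.5, 266.3], 77), ([266.3, 263.5], 61), ([252.3, 266.7], 148)]
[224 300] ((2.5724334716796875, 0.31310081481933594), (42.99166488647461, 28.897037506103516), 0.009622147306799889)
[([248.7, 264.0], 25)]
[212 298] ((4.777667999267578, -0.12035751342773438), (51.65171432495117, 36.49222946166992), 2.304643392562866)
[]
[219 306] ((-0.6547336578369141, -0.2038421630859375), (45.312870025634766, 36.4536018371582), 0.021081915125250816)
[ 0.60420995 -0.34982994  0.12153455] [[0.2282, 0.8215, 0.009], [0.0014, -0.0026, 0.0761]]
```

>>> {"op": "servo_tool", "data": {"commands": [[[0.04,0.14,0],[0,0,0.015]],[[0.08,0.28,0],[0,0,0.03]],[[0.12,0.42,0],[0,0,0.045]],[[0.16,0.56,0],[0,0,0.06]],[[0.2,0.7,0.01],[0,0,0.076]],[[0.23,0.82,0.01],[0,0,0.076]],[[0.23,0.82,0.01],[0,0,0.076]]]}}

```text
clock: 36.55
tcp_pos: [0.5275, -0.1451, 0.1182]
orientation: [-0.044, -3.133, -0.008]
contact_force: [0.8, -0.3, -1.3]
grip_width: 0.0297
gripper_force: 20.6
```

```bash
python3 - <<'E'
from h import *
o=r.get_obs();print(o['grip_width'],T()[:3,3],rows([.4534,-.0308,.1],np.radians(174.7)))
E
```

```text
0.029670558001251224 [ 0.5275173  -0.14510625  0.11820417] [[0.3085, 0.4484, 0.0775], [0.0029, -0.0053, 0.0411]]
```

>>> {"op": "servo_tool", "data": {"commands": [[[0.1,0.15,0.01],[0,0,0.015]],[[0.2,0.3,0.02],[0,0,0.03]],[[0.31,0.448,0.04],[0,0,0.041]],[[0.31,0.448,0.077],[0,0,0.041]],[[0.31,0.448,0.077],[0,0,0.041]],[[0.31,0.448,0.077],[0,0,0.041]],[[0.31,0.448,0.13],[0,0,0.041]],[[0.31,0.448,0.18],[0,0,0.041]],[[0.31,0.448,0.23],[0,0,0.041]],[[0.31,0.448,0.28],[0,0,0.041]],[[0.31,0.448,0.3],[0,0,0.041]],[[0.31,0.448,0.3],[0,0,0.041]],[[0.31,0.448,0.3],[0,0,0.041]]]}}

```text
clock: 37.85
tcp_pos: [0.456, -0.0354, 0.0448]
orientation: [-0.155, -3.133, -0.004]
contact_force: [0.1, -0.1, -0.7]
grip_width: 0.0299
gripper_force: 20.6
```

```bash
python3 - <<'E'
from h import *
o=r.get_obs();print(o['grip_width'],T()[:3,3],rows([.4534,-.0308,.035],np.radians(174.7)))
E
```

```text
0.02993063760821256 [ 0.45603146 -0.03541133  0.04477481] [[0.0121, 0.0172, 0.0392], [0.0013, -0.0029, -0.004]]
```

>>> {"op": "servo_tool", "data": {"commands": [[[0.006,0.009,0],[0,0,-0.004]],[[0.012,0.017,0.01],[0,0,-0.004]],[[0.012,0.017,0.025],[0,0,-0.004]],[[0.012,0.017,0.035],[0,0,-0.004]],[[0.012,0.017,0.039],[0,0,-0.004]],[[0.012,0.017,0.039],[0,0,-0.004]],[[0.012,0.017,0.039],[0,0,-0.004]]]}}

```text
clock: 38.55
tcp_pos: [0.4534, -0.031, 0.035]
orientation: [-0.146, -3.134, -0.004]
contact_force: [-0.3, 0.4, -0.7]
grip_width: 0.0297
gripper_force: 20.6
```

>>> {"op": "servo_tool", "data": {"commands": [[[0,0,0.003],[0,0,0]],[[0,0,0.006],[0,0,0]],[[0,0,0.008],[0,0,0]],[[0,0,0.008],[0,0,0]]]}}

```text
clock: 38.95
tcp_pos: [0.4533, -0.031, 0.033]
orientation: [-0.145, -3.134, -0.003]
contact_force: [0.8, 0.3, 0.3]
grip_width: 0.0298
gripper_force: 20.6
```

>>> {"op": "servo_tool", "data": {"commands": [[[0,0,0.003],[0,0,0]],[[0,0,0.005],[0,0,0]],[[0,0,0.006],[0,0,0]],[[0,0,0.006],[0,0,0]]]}}

```text
clock: 39.35
tcp_pos: [0.4533, -0.031, 0.0315]
orientation: [-0.145, -3.134, -0.004]
contact_force: [0.0, 0.3, -1.3]
grip_width: 0.0297
gripper_force: 20.6
```

>>> {"op": "servo_tool", "data": {"commands": [[[0,0,0.003],[0,0,0]],[[0,0,0.005],[0,0,0]],[[0,0,0.006],[0,0,0]],[[0,0,0.006],[0,0,0]]]}}

```text
clock: 39.75
tcp_pos: [0.4534, -0.031, 0.031]
orientation: [-0.145, -3.134, -0.002]
contact_force: [-4.9, 0.1, 16.6]
grip_width: 0.0294
gripper_force: 22.7
```

>>> {"op": "servo_tool", "data": {"commands": [[[0,0,-0.002],[0,0,0]],[[0,0,-0.002],[0,0,0]]]}}

```text
clock: 39.95
tcp_pos: [0.4534, -0.031, 0.0311]
orientation: [-0.145, -3.134, -0.003]
contact_force: [-2.9, 0.5, 8.4]
grip_width: 0.0298
gripper_force: 21.9
```

>>> {"op": "servo_tool", "data": {"commands": [[[0,0,0],[0,0,0]],[[0,0,0],[0,0,0]],[[0,0,0],[0,0,0]],[[0,0,0],[0,0,0]],[[0,0,-0.1],[0,0,0]],[[0,0,-0.25],[0,0,0]],[[0,0,-0.4],[0,0,0]],[[0,0,-0.55],[0,0,0]],[[0,0,-0.7],[0,0,0]],[[0,0,-0.7],[0,0,0]],[[0,0,-0.7],[0,0,0]],[[0,0,-0.7],[0,0,0]],[[0,0,-0.7],[0,0,0]]], "claw": 0.3}}

```text
clock: 41.25
tcp_pos: [0.4531, -0.0315, 0.2042]
orientation: [-0.145, -3.131, -0.004]
contact_force: [-0.0, 0.6, 0.7]
grip_width: 0.0601
gripper_force: 0.0
```

```bash
python3 - <<'E'
from h import *
G=[.5126,.0202,-.093]
c,E=ext('wrist');im,P=cloud('wrist');np.save('w16.npy',im);np.save('w16E.npy',E)
for o in check(im,E,G):
    if (o[0]==195 and o[1]==.01) or (o[0]==225 and o[1]==.03):print(o)
for d in dots(im,E,G,(50,300,50,400)):
    if d[1]<60:print(d)
print(T()[:3,3])
cv2.imwrite('pics/w16.png',cv2.resize(im[100:260,130:350,::-1],None,fx=3.5,fy=3.5))
E
```

```text
(195, 0.01, 0.7, -55.1, 42.5, 29.8)
(195, 0.01, 2.8, 54.2, 49.1, 30.8)
(195, 0.01, -52.0, 54.8, 43.3, 30.2)
(225, 0.03, -8.3, -55.2, 43.4, 30.2)
(225, 0.03, -56.6, 47.5, 41.7, 30.0)
([252.3, 180.4], 29, [-52.2, -56.6])
([337.9, 205.4], 18, [-23.7, 37.5])
([335.2, 222.6], 28, [-3.1, 36.4])
([207.0, 216.8], 23, [-10.2, -107.0])
([350.2, 224.6], 25, [-0.7, 53.5])
[ 0.45320288 -0.03139269  0.20428294]
```

View pics/w16.png

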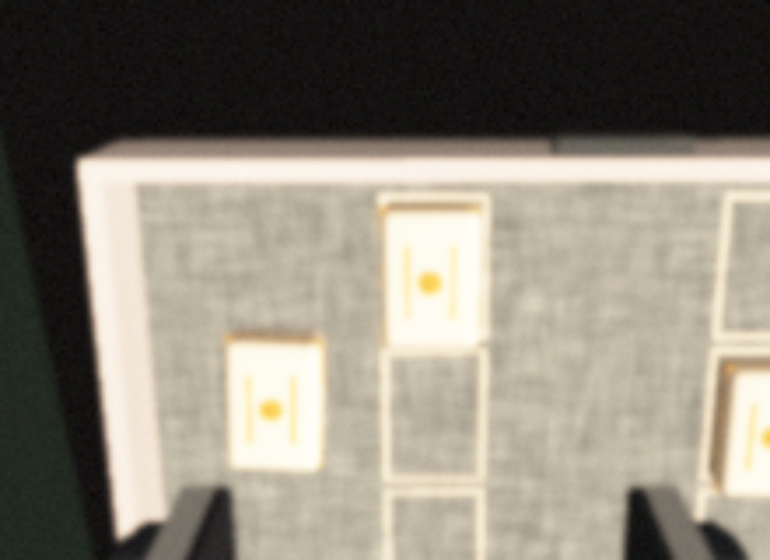

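```bash
python3 - <<'E'
from h import *
im=np.load('w16.npy');E=np.load('w16E.npy');c,_=ext('wrist')
for v in (222,230,238):
    m=(im.min(2)>v-25).astype(np.uint8)
    for k in cv2.findContours(m,cv2.RETR_EXTERNAL,cv2.CHAIN_APPROX_NONE)[0]:
        if cv2.contourArea(k)>500: 
            (x,y),(w,h),a=cv2.minAreaRect((px2plane(k[:,0],.03,c,E)[:,:2]*1e3).astype(np.float32));print(v,round(x,1),round(y,1),round(w,1),round(h,1),round(a,1))
cv=lambda q:np.array(q)/3.5+[129.64,99.64]
for q in ([[231,342],[323,341],[322,468],[232,468]],[[385,210],[483,208],[484,343],[388,345]]):
    t=px2plane(cv(q),.03,c,E)[:,:2];print(t.mean(0).round(4),np.degrees(np.arctan2(*(t[3]-t[0])[::-1])),np.degrees(np.arctan2(*(t[2]-t[1])[::-1])))
print(T()[:3,3],rows([.497,-.085,.12],np.radians(174.7)))
E
```

```text
222 536.4 72.4 28.1 83.7 84.7
222 492.1 -83.6 30.1 42.5 81.2
222 460.7 72.8 32.9 46.1 84.6
222 475.1 -31.6 33.1 94.2 84.5
222 518.8 21.8 323.1 192.0 84.7
230 518.4 73.9 27.5 45.4 84.1
230 492.0 -83.9 28.2 41.6 82.8
230 477.6 -32.2 31.4 87.8 82.4
230 518.8 21.8 322.9 192.0 84.7
238 517.2 74.1 26.8 42.9 84.7
238 491.8 -83.5 27.9 41.7 81.3
238 457.2 -29.7 30.5 45.5 84.7
238 517.6 21.6 322.6 190.5 84.5
[ 0.4913 -0.0832] -8.302317772216696 -7.569850420590854
[ 0.454  -0.0295] -4.814781082805148 -3.9554377768328637
[ 0.45320288 -0.03139269  0.20428294] [[-0.1967, -0.1981, 0.3353], [0.0014, -0.0046, -0.0001]]
```

```bash
python3 - <<'E'
from h import *
print(rows([.492,-.0837,.08],np.radians(171.9)))
E
```

```text
[[-0.1774, -0.1951, 0.4954], [0.0013, -0.0046, 0.0311]]
```

>>> {"op": "servo_tool", "data": {"commands": [[[-0.1,-0.1,0.1],[0,0,0.031]],[[-0.177,-0.195,0.25],[0,0,0.031]],[[-0.177,-0.195,0.4],[0,0,0.031]],[[-0.177,-0.195,0.495],[0,0,0.031]],[[-0.177,-0.195,0.495],[0,0,0.031]],[[-0.177,-0.195,0.495],[0,0,0.031]],[[-0.177,-0.195,0.495],[0,0,0.031]],[[-0.177,-0.195,0.495],[0,0,0.031]]], "claw": 0.53}}

```text
clock: 42.1
tcp_pos: [0.4941, -0.0838, 0.0829]
orientation: [-0.222, -3.132, -0.003]
contact_force: [0.7, 0.2, 0.4]
grip_width: 0.0402
gripper_force: 0.0
```

```bash
python3 - <<'E'
from h import *
c,E=ext('wrist');im,P=cloud('wrist');save(im,'w17.png',1)
m=(im.min(2)>190).astype(np.uint8)
for k in cv2.findContours(m,cv2.RETR_EXTERNAL,cv2.CHAIN_APPROX_NONE)[0]:
  if cv2.contourArea(k)>900: print(cv2.boundingRect(k),cv2.minAreaRect((px2plane(k[:,0],.03,c,E)[:,:2]*1e3).astype(np.float32)))
print(r.get_obs()['grip_width'],T()[:3,3],rows([.492,-.0837,.0335],np.radians(171.9)))
E
```

```text
(468, 197, 44, 55) ((516.2396850585938, 73.60247802734375), (24.803630828857422, 38.811275482177734), 84.66028594970703)
(231, 194, 41, 56) ((491.9497985839844, -84.1296157836914), (26.407697677612305, 39.683895111083984), 82.26068878173828)
(308, 123, 44, 66) ((455.2740173339844, -30.521530151367188), (25.867826461791992, 39.68101119995117), 85.33155822753906)
(154, 82, 358, 53) ((419.80279541015625, -27.288551330566406), (206.03482055664062, 18.88298225402832), 88.72550201416016)
0.04006624467460746 [ 0.49395025 -0.08382057  0.08283285] [[0.0074, -0.0009, 0.1973], [0.001, -0.0013, -0.0001]]
```

>>> {"op": "servo_tool", "data": {"commands": [[[0.007,-0.002,0.05],[0,0,0]],[[0.007,-0.002,0.1],[0,0,0]],[[0.007,-0.002,0.15],[0,0,0]],[[0.007,-0.002,0.18],[0,0,0]],[[0.007,-0.002,0.192],[0,0,0]],[[0.007,-0.002,0.192],[0,0,0]],[[0.007,-0.002,0.192],[0,0,0]]]}}

```text
clock: 42.85
tcp_pos: [0.4913, -0.0838, 0.0336]
orientation: [-0.222, -3.13, -0.003]
contact_force: [-0.4, -0.3, 0.5]
grip_width: 0.0402
gripper_force: 0.0
```

>>> {"op": "servo_tool", "data": {"commands": [[[0,0,0],[0,0,0]],[[0,0,0],[0,0,0]],[[0,0,0],[0,0,0]],[[0,0,0],[0,0,0]],[[0,0,0],[0,0,0]],[[0,0,-0.02],[0,0,0]],[[0,0,-0.08],[0,0,0]],[[0,0,-0.16],[0,0,0]],[[0,0,-0.16],[0,0,0]],[[0,0,-0.16],[0,0,0]]], "claw": 1}}

```text
clock: 43.85
tcp_pos: [0.4912, -0.0842, 0.0736]
orientation: [-0.222, -3.13, -0.003]
contact_force: [1.0, -0.7, -0.2]
grip_width: 0.0297
gripper_force: 19.9
```

```bash
python3 - <<'E'
from h import *
c,E=ext('wrist');im,P=cloud('wrist')
w6=cv2.imread('pics/w6.png')[...,::-1]
print(np.where(im[200:320,256].min(1)>150)[0][[0,-1]]+200,np.where(w6[200:320,256].min(1)>150)[0][[0,-1]]+200,inhand(im,0,150))
print(T()[:3,3],rows([.5084,-.0356,.07],np.radians(174.7)))
E
```

```text
[229 301] [224 300] (((-0.4221763610839844, -0.012689590454101562), (45.921165466308594, 30.678424835205078), 0.22698599100112915), (223, 227, 63, 81))
[ 0.49073839 -0.08415085  0.07312423] [[-0.0426, 0.2022, 0.0126], [0.0011, -0.0033, -0.0314]]
```

>>> {"op": "servo_tool", "data": {"commands": [[[-0.02,0.1,0],[0,0,-0.016]],[[-0.036,0.2,0],[0,0,-0.031]],[[-0.036,0.203,0.03],[0,0,-0.031]],[[-0.036,0.203,0.08],[0,0,-0.031]],[[-0.036,0.203,0.13],[0,0,-0.031]],[[-0.036,0.203,0.14],[0,0,-0.031]],[[-0.036,0.203,0.14],[0,0,-0.031]],[[-0.036,0.203,0.14],[0,0,-0.031]]]}}

```text
clock: 44.7
tcp_pos: [0.5071, -0.0354, 0.0385]
orientation: [-0.147, -3.134, -0.003]
contact_force: [-0.2, 0.3, -0.9]
grip_width: 0.0295
gripper_force: 20.0
```

```bash
python3 - <<'E'
from h import *
print(T()[:3,3],rows([.5069,-.0356,.0335],np.radians(174.7)))
E
```

```text
[ 0.50708059 -0.03537858  0.03850074] [[0.0005, -0.001, 0.02], [0.0012, -0.003, -0.0007]]
```

>>> {"op": "servo_tool", "data": {"commands": [[[0,-0.001,0.006],[0,0,0]],[[0,-0.001,0.012],[0,0,0]],[[0,-0.001,0.018],[0,0,0]],[[0,-0.001,0.02],[0,0,0]],[[0,-0.001,0.02],[0,0,0]]]}}

```text
clock: 45.2
tcp_pos: [0.5072, -0.0352, 0.0339]
orientation: [-0.146, -3.134, -0.003]
contact_force: [-0.7, 0.4, 4.4]
grip_width: 0.0299
gripper_force: 20.6
```

>>> {"op": "servo_tool", "data": {"commands": [[[0,0,0],[0,0,0]],[[0,0,0],[0,0,0]],[[0,0,0],[0,0,0]],[[0,0,0],[0,0,0]],[[0,0,-0.1],[0,0,0]],[[0,0,-0.25],[0,0,0]],[[0,0,-0.4],[0,0,0]],[[0,0,-0.55],[0,0,0]],[[0,0,-0.7],[0,0,0]],[[0,0,-0.7],[0,0,0]],[[0,0,-0.7],[0,0,0]],[[0,0,-0.7],[0,0,0]],[[0,0,-0.7],[0,0,0]]], "claw": 0.3}}

```text
clock: 46.5
tcp_pos: [0.5069, -0.0357, 0.2071]
orientation: [-0.145, -3.131, -0.004]
contact_force: [-0.4, 0.0, -0.2]
grip_width: 0.0599
gripper_force: 0.0
```

```bash
cat >> h.py <<'E'
def ncc_pose(im,E,G,occ):
    """fit each box (5 dof-free: x,y,yaw) by gradient/edge-free rendering: bright top quad vs surround"""
    pass
E
python3 - <<'E'
from h import *
G=[.5126,.0202,-.093]
c,E=ext('wrist');im,P=cloud('wrist');np.save('w18.npy',im);np.save('w18E.npy',E)
for o in check(im,E,G):
    if (o[0] in(185,195,205) and o[1]==.01) or (o[0]==225 and o[1]==.03):print(o)
for d in dots(im,E,G,(50,300,50,400)):
    if d[1]<60:print(d)
m0=im.min(2)
for v in (185,195,205):
  m=(m0>v).astype(np.uint8)
  for k in cv2.findContours(m,cv2.RETR_EXTERNAL,cv2.CHAIN_APPROX_NONE)[0]:
    if 500<cv2.contourArea(k)<4000: print(v,cv2.boundingRect(k),[np.round(q,1) for q in cv2.minAreaRect((px2plane(k[:,0],.03,c,E)[:,:2]*1e3).astype(np.float32))])
E
```

```text
(185, 0.01, 52.1, 54.7, 45.2, 33.2)
(185, 0.01, -51.6, 54.7, 46.9, 32.8)
(185, 0.01, -51.6, 54.7, 49.0, 35.4)
(185, 0.01, -51.6, -54.6, 49.0, 34.9)
(195, 0.01, -51.6, -54.8, 46.9, 34.6)
(205, 0.01, 6.4, 61.3, 48.8, 28.9)
(205, 0.01, -51.6, -54.5, 46.9, 33.1)
(225, 0.03, 0.8, -54.1, 41.2, 28.2)
(225, 0.03, -0.3, 54.1, 41.2, 26.2)
(225, 0.03, -53.0, -54.9, 41.0, 27.5)
([245.0, 129.0], 21, [-51.9, -63.3])
([251.6, 128.9], 45, [-52.0, -56.6])
([341.0, 157.4], 15, [-22.6, 37.6])
([347.5, 177.1], 22, [-1.1, 46.6])
([360.6, 175.6], 16, [-2.8, 60.5])
([246.0, 179.0], 19, [0.9, -62.6])
([354.0, 177.7], 40, [-0.5, 53.6])
([252.4, 179.2], 41, [1.1, -55.7])
185 (242, 161, 26, 36) [array([508.4, -33.3]), array([26.5, 39.2]), np.float64(84.1)]
185 (342, 160, 27, 36) [array([517.3,  74.4]), array([25.3, 38.9]), np.float64(84.7)]
185 (240, 109, 27, 40) [array([455.5, -29.9]), array([26.4, 39.1]), np.float64(83.9)]
185 (299, 88, 176, 105) [array([447. , 125.8]), array([199.7,  91.7]), np.float64(53.4)]
```

```bash
python3 - <<'E'
from h import *
C=np.array([.522,.019]);ex=np.array([.9957,-.0929]);ey=np.array([.0929,.9957])
M=T();p=M[:3,3];q=np.array([(p[:2]-C)@ex,(p[:2]-C)@ey,p[2]]);print('case coords',q)
print('up/over',rows([*p[:2],.32],np.radians(174.7)),rows([*(C+.19*ex+.04*ey),.32],np.radians(174.7)))
X0,Z0=.19,.235
for th in np.arange(1.8,.09,-.1):
    s=.175;X=.101-s*np.cos(th)+.006*np.sin(th)+.011;Z=.043+s*np.sin(th)+.006*np.cos(th)+.019
    print(round(th,2),round(X,4),round(Z,4),'row',round(-(X-X0)/.25,3),round(-(Z-Z0)/.25,3))
E
```

```text
case coords [-0.00984394 -0.05574126  0.20721704]
up/over [[0.0032, 0.001, -0.4511], [0.0014, -0.0045, -0.0001]] [[-0.7963, 0.3836, -0.456], [0.0014, -0.0045, -0.0001]]
1.8 0.1576 0.2311 row 0.13 0.016
1.7 0.1405 0.2348 row 0.198 0.001
1.6 0.1231 0.2368 row 0.268 -0.007
1.5 0.1056 0.237 row 0.338 -0.008
1.4 0.0882 0.2355 row 0.407 -0.002
1.3 0.071 0.2322 row 0.476 0.011
1.2 0.0542 0.2273 row 0.543 0.031
1.1 0.038 0.2207 row 0.608 0.057
1.0 0.0225 0.2125 row 0.67 0.09
0.9 0.0079 0.2028 row 0.728 0.129
0.8 -0.0056 0.1917 row 0.782 0.173
0.7 -0.018 0.1793 row 0.832 0.223
0.6 -0.029 0.1658 row 0.876 0.277
0.5 -0.0387 0.1512 row 0.915 0.335
0.4 -0.0468 0.1357 row 0.947 0.397
0.3 -0.0534 0.1194 row 0.974 0.462
0.2 -0.0583 0.1026 row 0.993 0.529
0.1 -0.0615 0.0854 row 1.006 0.598
```

>>> {"op": "servo_tool", "data": {"commands": [[[0,0,-0.18],[0,0,0]],[[0,0.05,-0.36],[0,0,0]],[[0,0.1,-0.5],[0,0,0]],[[-0.12,0.2,-0.54],[0,0,0]],[[-0.26,0.3,-0.54],[0,0,0]],[[-0.42,0.38,-0.54],[0,0,0]],[[-0.58,0.384,-0.54],[0,0,0]],[[-0.7,0.384,-0.54],[0,0,0]],[[-0.8,0.384,-0.54],[0,0,0]],[[-0.8,0.384,-0.54],[0,0,0]],[[-0.8,0.384,-0.54],[0,0,0]],[[-0.8,0.384,-0.54],[0,0,0]]], "claw": 1}}

```text
clock: 47.75
tcp_pos: [0.7156, 0.0415, 0.3424]
orientation: [-0.144, -3.133, -0.003]
contact_force: [-0.0, -0.0, -0.8]
grip_width: -0.0001
gripper_force: 0.0
```

```bash
python3 - <<'E'
from h import *
C=np.array([.522,.019]);ex=np.array([.9957,-.0929]);ey=np.array([.0929,.9957])
p=T()[:3,3];print(p,r.get_obs()['joints'].round(2),r.get_obs()['grip_width'],rows([*(C+.19*ex+.04*ey),.235],np.radians(174.7)))
im,P=cloud('top')
a=(P[...,:2]-C);X=a@ex;Y=a@ey;s=(np.abs(Y)<.15)&(X>.09)&(X<.2)&(P[...,2]>.06)&(P[...,2]<.27)
for lo in np.arange(.06,.27,.04):
    k=s&(P[...,2]>lo)&(P[...,2]<lo+.04);print(round(lo,2),k.sum(),np.median(X[k]) if k.any() else '')
E
```

```text
[0.71562554 0.04151887 0.34239903] [ 0.22  0.56 -0.59  1.29  0.3   1.39  1.12] -0.00013221168295907688 [[0.0003, -0.0024, 0.4296], [0.0012, -0.0036, 0.0003]]
0.06 274 0.111508423800188
0.1 312 0.12094426550855437
0.14 362 0.13024778898747513
0.18 433 0.13990087495818712
0.22 451 0.14868409875879463
0.26 0
```

>>> {"op": "servo_tool", "data": {"commands": [[[0,0,0.15],[0,0,0]],[[0,0,0.3],[0,0,0]],[[0,0,0.4],[0,0,0]],[[0,0,0.43],[0,0,0]],[[0,0,0.43],[0,0,0]],[[0,0,0.43],[0,0,0]]]}}

```text
clock: 48.4
tcp_pos: [0.7167, 0.0417, 0.2374]
orientation: [-0.146, -3.136, -0.004]
contact_force: [0.8, -0.0, 0.3]
grip_width: -0.0001
gripper_force: 0.0
```

>>> {"op": "servo_tool", "data": {"commands": [[[0.07,0,0.01],[0,0,0]],[[0.13,0,0.01],[0,0,0]],[[0.198,0,0],[0,0,0]],[[0.268,0,-0.007],[0,0,0]],[[0.338,0,-0.008],[0,0,0]],[[0.407,0,-0.002],[0,0,0]],[[0.476,0,0.011],[0,0,0]],[[0.543,0,0.031],[0,0,0]],[[0.608,0,0.057],[0,0,0]],[[0.67,0,0.09],[0,0,0]],[[0.728,0,0.129],[0,0,0]],[[0.782,0,0.173],[0,0,0]],[[0.782,0,0.173],[0,0,0]]]}}

```text
clock: 49.7
tcp_pos: [0.5202, 0.06, 0.1938]
orientation: [-0.144, -3.135, -0.002]
contact_force: [0.1, -0.8, 0.9]
grip_width: -0.0002
gripper_force: 0.3
```

```bash
python3 - <<'E'
from h import *
C=np.array([.522,.019]);ex=np.array([.9957,-.0929]);ey=np.array([.0929,.9957])
im,P=cloud('side');print(T()[:3,3])
a=(P[...,:2]-C);X=a@ex;Y=a@ey
for lo in (-.10,-.05,0,.05):
  for y in (-.12,.1):
    k=(abs(X-lo)<.01)&(abs(Y-y)<.03)&(P[...,2]>.06);print(lo,y,k.sum(),np.median(P[...,2][k]) if k.any() else '')
for n in('cover_knob','cover_edge'):print(n,[(round(x['confidence'],2),np.round(x['uv']),P[int(x['uv'][1]),int(x['uv'][0])].round(3)) for x in r.mark_of('side',n)])
E
```

```text
[0.52170428 0.05993356 0.19450888]
-0.1 -0.12 0 
-0.1 0.1 0 
-0.05 -0.12 3 0.19548306019733475
-0.05 0.1 140 0.5024759450468795
0 -0.12 5 0.1581185612055156
0 0.1 859 0.4201282155245447
0.05 -0.12 1 0.10979776130844698
0.05 0.1 3 0.10863198337261071
cover_knob [(0.94, array([269., 178.]), array([0.515, 0.026, 0.192])), (0.57, array([235., 182.]), array([ 0.731, -0.136,  0.037])), (0.29, array([293., 227.]), array([ 0.453, -0.018,  0.012]))]
cover_edge [(0.76, array([280., 177.]), array([0.476, 0.038, 0.209])), (0.71, array([276., 243.]), array([0.469, 0.073, 0.011]))]
```

>>> {"op": "servo_tool", "data": {"commands": [[[0.025,0,0.025],[0,0,0]],[[0.05,0,0.05],[0,0,0]],[[0.094,0,0.104],[0,0,0]],[[0.133,0,0.162],[0,0,0]],[[0.165,0,0.224],[0,0,0]],[[0.192,0,0.289],[0,0,0]],[[0.211,0,0.356],[0,0,0]],[[0.22,0,0.4],[0,0,0]],[[0.224,0,0.43],[0,0,0]],[[0.224,0,0.45],[0,0,0]],[[0.224,0,0.46],[0,0,0]],[[0.224,0,0.46],[0,0,0]]]}}

```text
clock: 51.05
tcp_pos: [0.4651, 0.0651, 0.0782]
orientation: [-0.146, -3.134, -0.004]
contact_force: [-1.0, -0.3, 1.6]
grip_width: 0.0001
gripper_force: 0.4
```

>>> {"op": "servo_tool", "data": {"commands": [[[0,0,0.01],[0,0,0]],[[0,0,0.02],[0,0,0]],[[0,0,0.025],[0,0,0]],[[0,0,0.03],[0,0,0]],[[0,0,0.03],[0,0,0]]]}}

```text
clock: 51.55
tcp_pos: [0.4652, 0.0651, 0.0709]
orientation: [-0.146, -3.135, -0.004]
contact_force: [-0.5, -0.6, -0.2]
grip_width: -0.0001
gripper_force: 0.0
```

>>> {"op": "servo_tool", "data": {"commands": [[[0,0,0.006],[0,0,0]],[[0,0,0.012],[0,0,0]],[[0,0,0.016],[0,0,0]],[[0,0,0.02],[0,0,0]],[[0,0,0.02],[0,0,0]]]}}

```text
clock: 52.05
tcp_pos: [0.4651, 0.0652, 0.0662]
orientation: [-0.146, -3.134, -0.003]
contact_force: [-2.2, -1.2, 10.1]
grip_width: -0.0003
gripper_force: 5.1
```

>>> {"op": "servo_tool", "data": {"commands": [[[0,0,0.003],[0,0,0]],[[0,0,0.006],[0,0,0]],[[0,0,0.006],[0,0,0]],[[0,0,0.006],[0,0,0]]]}}

```text
clock: 52.45
tcp_pos: [0.4651, 0.0652, 0.0651]
orientation: [-0.146, -3.135, -0.003]
contact_force: [-3.8, -1.1, 15.9]
grip_width: -0.0
gripper_force: 7.7
```

>>> {"op": "servo_tool", "data": {"commands": [[[0,0,0.003],[0,0,0]],[[0,0,0.006],[0,0,0]],[[0,0,0.008],[0,0,0]],[[0,0,0.008],[0,0,0]]]}}

```text
clock: 52.85
tcp_pos: [0.4651, 0.0652, 0.0635]
orientation: [-0.145, -3.135, -0.002]
contact_force: [-6.3, -2.6, 22.6]
grip_width: 0.0001
gripper_force: 11.4
```

>>> {"op": "servo_tool", "data": {"commands": [[[0,0,-0.01],[0,0,0]],[[0,0,-0.02],[0,0,0]],[[0,0,-0.06],[0,0,0]],[[0,0,-0.2],[0,0,0]],[[0,0,-0.4],[0,0,0]],[[0,0,-0.6],[0,0,0]],[[0,0,-0.6],[0,0,0]],[[0,0,-0.6],[0,0,0]],[[0,0,-0.6],[0,0,0]]]}}

```text
clock: 53.75
tcp_pos: [0.4647, 0.0643, 0.2115]
orientation: [-0.146, -3.132, -0.003]
contact_force: [0.5, 0.2, -0.1]
grip_width: -0.0001
gripper_force: 0.0
```

```bash
python3 - <<'E'
from h import *
G=[.5126,.0202,-.093]
C=np.array([.522,.019]);ex=np.array([.9957,-.0929]);ey=np.array([.0929,.9957])
for n in ('wrist','side'):
    c,E=ext(n);im,P=cloud(n);save(im,'c'+n+'.png')
    print(n,[(round(x['confidence'],2),np.round(x['uv']),P[int(x['uv'][1]),int(x['uv'][0])].round(3),px2plane(x['uv'],.063,c,E)[0].round(3)) for x in r.mark_of(n,'cover_knob')])
    a=(P[...,:2]-C);X=a@ex;Y=a@ey
    for lo in (-.08,-.04,0,.04,.08):
        k=(abs(X-lo)<.02)&(abs(Y)<.12)&(P[...,2]<.3);print(lo,k.sum(),np.nanpercentile(P[...,2][k],[10,50,90]).round(3) if k.any() else '')
E
```

```text
wrist [(0.64, array([211., 168.]), array([0.442, 0.028, 0.074]), array([0.444, 0.027, 0.063]))]
-0.08 40890 [0.048 0.26  0.278]
-0.04 11792 [0.047 0.048 0.256]
0 6628 [0.047 0.048 0.049]
0.04 4508 [0.047 0.048 0.049]
0.08 1072 [0.047 0.048 0.049]
side [(0.59, array([287., 222.]), array([0.452, 0.033, 0.065]), array([0.452, 0.031, 0.063])), (0.52, array([271., 244.]), array([0.46 , 0.123, 0.048]), array([0.451, 0.139, 0.063]))]
-0.08 1504 [0.026 0.051 0.285]
-0.04 777 [0.048 0.05  0.24 ]
0 643 [0.048 0.05  0.051]
0.04 611 [0.048 0.05  0.051]
0.08 587 [0.048 0.05  0.051]
```

```bash
python3 - <<'E'
from h import *
print(rows([.5453,.2617,.16],np.radians(174.7)))
E
```

```text
[[-0.2494, 0.8143, 0.2043], [0.0012, -0.0044, -0.0]]
```

>>> {"op": "servo_tool", "data": {"commands": [[[-0.05,0.17,0],[0,0,0]],[[-0.1,0.34,0],[0,0,0]],[[-0.15,0.5,0],[0,0,0]],[[-0.2,0.66,0.05],[0,0,0]],[[-0.25,0.814,0.1],[0,0,0]],[[-0.25,0.814,0.2],[0,0,0]],[[-0.25,0.814,0.2],[0,0,0]],[[-0.25,0.814,0.2],[0,0,0]],[[-0.25,0.814,0.2],[0,0,0]]], "claw": 0.4}}

```text
clock: 54.85
tcp_pos: [0.5467, 0.2609, 0.1632]
orientation: [-0.148, -3.134, -0.003]
contact_force: [-0.1, -0.4, 0.0]
grip_width: 0.0511
gripper_force: 0.0
```

```bash
python3 - <<'E'
from h import *
c,E=ext('wrist');im,P=cloud('wrist');save(im,'v1.png')
for n in ('lever_grip','valve_axis'):
  for x in r.mark_of('wrist',n): print(n,round(x['confidence'],2),np.round(x['uv']),px2plane(x['uv'],.08,c,E)[0].round(4))
print(T()[:3,3],rows([.5453,.2617,.082],np.radians(174.7)))
# lever pixels: points 0.080<z<0.094 near axis
a=P.reshape(-1,3);k=(a[:,2]>.08)&(a[:,2]<.096)&(a[:,0]>.47)&(a[:,0]<.59)&(abs(a[:,1]-.262)<.05)
L=a[k][:,:2];print(k.sum(),L.mean(0),np.degrees(np.arctan(np.polyfit(L[:,0],L[:,1],1)[0])),L.min(0),L.max(0))
E
```

```text
lever_grip 0.67 [255. 209.] [0.5468 0.2631 0.08  ]
valve_axis 0.6 [255. 137.] [0.4924 0.2677 0.08  ]
[0.54695763 0.26109704 0.16353752] [[0.0059, 0.001, 0.3262], [0.0015, -0.0018, -0.001]]
2216 [0.5198221  0.26565553] -4.8950770052205845 [0.48274502 0.25567627] [0.57042906 0.27880284]
```

>>> {"op": "servo_tool", "data": {"commands": [[[0.006,0.008,0.1],[0,0,-0.003]],[[0.006,0.008,0.2],[0,0,-0.003]],[[0.006,0.008,0.29],[0,0,-0.003]],[[0.006,0.008,0.325],[0,0,-0.003]],[[0.006,0.008,0.325],[0,0,-0.003]],[[0.006,0.008,0.325],[0,0,-0.003]]]}}

```text
clock: 55.6
tcp_pos: [0.5454, 0.2644, 0.0823]
orientation: [-0.139, -3.135, -0.005]
contact_force: [0.4, 0.4, -0.6]
grip_width: 0.0507
gripper_force: 0.0
```

>>> {"op": "servo_tool", "data": {"commands": [[[0,0,0],[0,0,0]],[[0,0,0],[0,0,0]],[[0,0,0],[0,0,0]],[[0,0,0],[0,0,0]],[[0,0,0],[0,0,0]],[[0,0,0],[0,0,0]],[[0,0,0],[0,0,0]],[[0,0,0],[0,0,0]]], "claw": 1, "squeeze": 25}}

```text
clock: 56.4
tcp_pos: [0.5452, 0.2638, 0.0819]
orientation: [-0.138, -3.135, -0.003]
contact_force: [-0.2, -3.1, 5.4]
grip_width: 0.0113
gripper_force: 28.8
```

```bash
python3 - <<'E'
from h import *
ax=np.array([.4935,.2677]);M=T();p=M[:3,3];d=p[:2]-ax;rad=np.hypot(*d);a0=np.arctan2(d[1],d[0]);y0=np.arctan2(M[1,0],M[0,0]);print(p,rad,np.degrees(a0),np.degrees(y0),r.get_obs()['contact_force'])
for k in (7.5,15,22.5,30,37.5,45):
    a=a0+np.radians(k);print(rows([*(ax+rad*np.array([np.cos(a),np.sin(a)])),p[2]],y0+np.radians(k)))
E
```

```text
[0.54519109 0.2638306  0.08194516] 0.051835715561087965 -4.280964771163326 174.94332070178476 [-0.1567179  -3.09825248  5.41655024]
[[0.0021, 0.027, 0.0001], [0.0013, -0.0021, -0.0833]]
[[0.0078, 0.0536, 0.0001], [0.0014, -0.002, -0.1667]]
[[0.0169, 0.0791, 0.0002], [0.0015, -0.0019, -0.25]]
[[0.0292, 0.1033, 0.0003], [0.0017, -0.0018, -0.3333]]
[[0.0446, 0.1256, 0.0004], [0.0018, -0.0017, -0.4167]]
[[0.0627, 0.1458, 0.0005], [0.0019, -0.0016, -0.5]]
```

>>> {"op": "servo_tool", "data": {"commands": [[[0.002,0.027,0],[0,0,-0.083]],[[0.008,0.054,0],[0,0,-0.167]],[[0.017,0.079,0],[0,0,-0.25]],[[0.029,0.103,0],[0,0,-0.333]],[[0.045,0.126,0],[0,0,-0.417]],[[0.063,0.146,0],[0,0,-0.5]],[[0.063,0.146,0],[0,0,-0.5]],[[0.063,0.146,0],[0,0,-0.5]],[[0.063,0.146,0],[0,0,-0.5]]]}}

```text
clock: 57.3
tcp_pos: [0.5334, 0.3004, 0.0819]
orientation: [1.071, -2.951, -0.002]
contact_force: [0.7, -4.4, 6.9]
grip_width: 0.0115
gripper_force: 29.2
```

```bash
python3 - <<'E'
from h import *
M=T();p=M[:3,3];d=p[:2]-[.4935,.2677];o=r.get_obs();print(p,np.degrees(np.arctan2(d[1],d[0])),np.degrees(np.arctan2(M[1,0],M[0,0])),o['contact_force'],o['moment'],o['grip_width'])
E
```

```text
[0.5333525  0.30037323 0.08194928] 39.34674539816622 -140.09199793918106 [ 0.68894977 -4.40216086  6.9343825 ] [-1.07623292 -0.10553196  0.2850623 ] 0.011468209909517931
```

>>> {"op": "servo_tool", "data": {"commands": [[[0,0,0],[0,0,0]],[[0,0,0],[0,0,0]],[[0,0,0],[0,0,0]],[[0,0,0],[0,0,0]],[[0,0,0],[0,0,0]],[[0,0,-0.15],[0,0,0]],[[0,0,-0.32],[0,0,0]],[[0,0,-0.32],[0,0,0]],[[0,0,-0.32],[0,0,0]],[[0,0,-0.32],[0,0,0]]], "claw": 0.4}}

```text
clock: 58.3
tcp_pos: [0.5322, 0.3009, 0.1603]
orientation: [1.071, -2.948, -0.005]
contact_force: [0.2, 0.2, -0.1]
grip_width: 0.0515
gripper_force: 0.0
```

```bash
python3 - <<'E'
from h import *
c,E=ext('wrist');im,P=cloud('wrist')
for n in ('lever_grip','valve_axis'):
  for x in r.mark_of('wrist',n): print(n,round(x['confidence'],2),px2plane(x['uv'],.08,c,E)[0].round(4))
a=P.reshape(-1,3);k=(a[:,2]>.08)&(a[:,2]<.096)&(a[:,0]>.47)&(a[:,0]<.59)&(a[:,1]>.24)&(a[:,1]<.35)
L=a[k][:,:2].astype(np.float32);v=cv2.fitLine(L,cv2.DIST_HUBER,0,.01,.01).ravel();print(k.sum(),L.mean(0),np.degrees(np.arctan(v[1]/v[0])))
C=np.array([.522,.019]);ex=np.array([.9957,-.0929]);ey=np.array([.0929,.9957])
im,P=cloud('side');b=(P[...,:2]-C);X=b@ex;Y=b@ey
for lo in (-.08,-.04,0,.04,.08):
    k=(abs(X-lo)<.02)&(abs(Y)<.12)&(P[...,2]<.3);print(lo,np.nanpercentile(P[...,2][k],[10,50,90]).round(3))
im,P=cloud('top');print(white_boxes('top',im,area=(500e-6,2500e-6)))
G=[.5126,.0202,-.093];hsv=cv2.cvtColor(im,cv2.COLOR_RGB2HSV)
cc,EE=ext('top');m=((hsv[...,2]>225)).astype(np.uint8)
R2=np.array([[np.cos(G[2]),np.sin(G[2])],[-np.sin(G[2]),np.cos(G[2])]])
for kk in cv2.findContours(m,cv2.RETR_LIST,cv2.CHAIN_APPROX_NONE)[0]:
    if 60<cv2.contourArea(kk)<600:
        q=(px2plane(kk[:,0],.03,cc,EE)[:,:2]-G[:2])@R2.T*1e3
        (x,y),wh,an=cv2.minAreaRect(q.astype(np.float32))
        if abs(x)<100 and abs(y)<150:print(round(x,1),round(y,1),np.round(wh,1),round(an,1))
E
```

```text
lever_grip 0.61 [0.5324 0.2985 0.08  ]
lever_grip 0.4 [0.6558 0.333  0.08  ]
valve_axis 0.59 [0.4929 0.2641 0.08  ]
2243 [0.51371235 0.28423408] 40.506428
-0.08 [0.014 0.049 0.051]
-0.04 [0.048 0.05  0.051]
0 [0.048 0.05  0.051]
0.04 [0.048 0.05  0.051]
0.08 [0.048 0.05  0.051]
[]
-66.3 0.3 [25.9 23.4] 6.8
```

```bash
python3 - <<'E'
from h import *
im,P=cloud('top');c,E=ext('top');G=[.5126,.0202,-.093]
R2=np.array([[np.cos(G[2]),np.sin(G[2])],[-np.sin(G[2]),np.cos(G[2])]])
for x in r.boxes_of('top','box1'):print(round(x['confidence'],2),((px2plane(x['uv'],.03,c,E)[:,:2]-G[:2])@R2.T*1e3).round(1))
E
```

```text
0.76 [[ 100.2 -249.5]]
0.76 [[ 243.4 -369.8]]
0.51 [[ 218.5 -462.4]]
```

```bash
python3 - <<'E'
from h import *
im,P=cloud('top');c,E=ext('top');th=-.093
Ei=np.linalg.inv(E);g=im.astype(float).mean(2)
for X in range(-80,81,10):
    row=[]
    for Y in range(-130,131,10):
        w=np.array([.5126+(X*np.cos(th)-Y*np.sin(th))/1e3,.0182+(X*np.sin(th)+Y*np.cos(th))/1e3,.03,1]);q=Ei@w
        u,v=int(round(q[0]/q[2]*c['fx']+c['cx'])),int(round(q[1]/q[2]*c['fy']+c['cy']));row.append(int(g[v,u]))
    print(X,row)
E
```

```text
-80 [233, 234, 233, 233, 233, 234, 234, 235, 234, 234, 234, 233, 233, 228, 232, 233, 234, 234, 227, 85, 50, 54, 56, 51, 54, 55, 64]
-70 [232, 233, 232, 232, 232, 232, 239, 243, 243, 242, 232, 234, 229, 64, 189, 233, 233, 235, 232, 206, 104, 51, 68, 68, 53, 59, 81]
-60 [234, 234, 232, 232, 233, 232, 241, 243, 242, 241, 232, 233, 231, 127, 209, 233, 233, 233, 232, 233, 234, 220, 156, 202, 210, 221, 108]
-50 [232, 232, 233, 232, 234, 233, 238, 241, 242, 238, 234, 232, 233, 233, 233, 233, 231, 235, 232, 233, 236, 233, 233, 233, 231, 233, 232]
-40 [233, 234, 233, 233, 233, 233, 240, 243, 243, 242, 232, 234, 233, 233, 232, 232, 233, 234, 233, 233, 236, 233, 233, 233, 232, 231, 235]
-30 [233, 233, 233, 233, 232, 232, 236, 240, 238, 238, 233, 233, 233, 232, 233, 233, 233, 237, 236, 235, 235, 233, 232, 231, 232, 232, 233]
-20 [233, 233, 233, 233, 232, 233, 238, 239, 241, 239, 232, 234, 233, 234, 233, 233, 233, 238, 243, 241, 240, 234, 234, 233, 233, 232, 234]
-10 [233, 232, 232, 233, 232, 233, 236, 243, 243, 241, 232, 233, 232, 233, 233, 232, 232, 237, 242, 242, 239, 233, 233, 233, 231, 231, 
[... 554 characters left out ...]
 232]
40 [232, 232, 233, 233, 233, 232, 236, 233, 233, 237, 231, 231, 233, 232, 232, 232, 232, 234, 232, 232, 235, 232, 232, 232, 233, 231, 230]
50 [234, 232, 233, 233, 233, 233, 236, 232, 232, 235, 232, 233, 233, 233, 232, 232, 232, 235, 232, 232, 235, 234, 232, 231, 231, 233, 232]
60 [234, 232, 232, 232, 232, 233, 236, 233, 232, 236, 232, 232, 233, 233, 232, 231, 232, 233, 232, 232, 235, 232, 233, 233, 232, 232, 231]
70 [233, 232, 233, 231, 232, 232, 237, 234, 234, 235, 231, 232, 231, 231, 231, 231, 233, 235, 234, 233, 236, 232, 233, 233, 232, 231, 232]
80 [231, 232, 231, 231, 232, 231, 232, 231, 232, 232, 232, 233, 232, 232, 232, 231, 232, 231, 232, 231, 233, 231, 232, 231, 232, 231, 233]
```

All three boxes show through the cover in place1, place3 and place4, so I'm handing in.

```bash
python3 -c "
from bench import r
print(r.hand_in())"
```

```text
the job is handed in; nothing more can be done
None
```

The job is handed in: I turned the valve shut, set all three white boxes upright in places 1, 3 and 4 (about 1 mm off centre at most, by camera), latched the cover, then opened the valve to about 45° (camera reads 45.4°). One box was knocked aside during the run and put back. Nothing touched the candlestick, mug, burnisher or thimble as far as the forces showed, though I did not re-measure their positions, and no verdict came back.

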